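# Stopper the culture flasks and start the stirrer

### The arm

A 6-joint arm with a two-finger parallel gripper is mounted at the origin on the work surface. World frame = base frame: x ahead of the robot, y to its left, z up, the work surface at z = 0. Lengths are in m, angles in rad, forces in N, time in s.
With the tool pointing down it reaches from about 0.35 to 0.725 m from the base axis. Payload 6 kg.
Tool frame: the origin (TCP) lies at the very end of the fingers, on their centre line; the grasp point (between the pads) lies 19 mm behind it; z points along the fingers, y is the line along which they close (so a half turn about z gives the same grasp; the last joint's range is limited). The gripper opens to 85 mm and grips with 20 to 120 N. Pads are 22 mm wide; open, the fingers measure 114 mm over their backs; the gripper's body (76 mm by 85 mm) begins 54 mm behind the grasp point. The pads swing forward as they close: fully open they stand 13 mm farther back than shut.
Start: joints at [1.518, 0.04, 0.085, 0, -1.615, -0.334], TCP at [0.226, 0.556, 0.231] pointing down, gripper open.
Joint ranges: [-2.56, 2.56], [-1.29, 2.01], [-1.08, 1.49], [-3.29, 1.98], [-2.81, -0.18], [-2.99, 2.99]. Speed limits (rad/s): [2.57, 2.57, 3.01, 3.14, 3.14, 3.14].

### API

Orientations are given as a unit quaternion [w, x, y, z].
In Python, from workcell import robot gives the robot as it stands.
- The arm moves only by the tool carry_out, never from a script. Its argument "targets" is a list of rows, each an object of numbers: "tx", "ty", "tz": the shift along the tool's x, y, z each as a share of 300 mm, from -1 to 1; "rx", "ry", "rz": the turn, a rotation vector about the tool's x, y, z each as a share of 30 degrees, from -1 to 1; "hand": the opening, from -1 (shut) to 1 (fully open). A call has 1 to 12 rows; each row is the pose to reach, as a shift and turn from the pose commanded when the call began, along the tool's axes at that moment; what a row does not reach only later rows make up. A row lasts 1/12 s, in which the tool goes at most 41.7 mm and 7.16 degrees, less where a joint would pass 70% of its speed; a pose out of reach is approached as far as the arm can. A call with a number of a shift or a turn outside -1 to 1 is refused whole. A call with a gripper value outside its range is refused whole. The fingers move at their own pace and stop on an object; the grip force is fixed at half the most. Time passes only in rows, so rows that repeat a pose let the fingers close. It gives the time, the measured TCP pose, the force, the opening and the grip force at its end, in the units of the state.
- robot.get_obs(): the state, without advancing time (a new reading comes with each control period).
- robot.capture(name): name is "scene" or "top"; returns a dict with "pixels" (420x560x3 uint8, blue, green, red), "K" (3x3 intrinsics, pixels), "distortion" ([k1, k2, p1, p2, k3] as OpenCV has them; the pictures are not rectified), "extrinsics" (4x4, takes a point from camera to world coordinates). Camera axes: x right, y up, looking along -z (the intrinsics and any distortion apply to the point x, -y, -z); pixel columns grow to the right and rows downward; lengths in m; the calibration is good to about 2 mm. A picture is of the moment at which its call begins. There is no depth.
- robot.hand_in(): hands the job in; it is judged then, once.
The state is a dict: "clock": time; "joint_positions": joint angles; "joint_vel": joint speeds; "effort": joint torques, N m; "position": TCP position; "tcp_rot": TCP orientation; "force": force on the tool from outside, world axes, zero at the start; "wrist_torque": the same for the moment, N m; "width": opening from 0.0 (shut) to 1.0 (fully open); "finger_force": force on a finger pad.
Only numpy, scipy, OpenCV 4.12 (cv2) and the standard library are available. Lean on these libraries where they do the work, as an engineer would, in place of code of your own. Each camera call takes 0.05 s, during which the arm holds its last target. There are 200 camera calls.

### The job

Lever open the cover of the stopper case with the blade of the spatula, and lay the spatula back in its tray when you have finished with it. Set a rubber stopper fully home in the neck of every flask on the stirrer, leaving any spare in the case, and shut the cover again. Once every flask is stoppered, turn the stirrer's knob clockwise until it clicks over and stays on; keep the flasks upright on the stirrer's plate and leave the other things on the bench alone.

Things in the scene. Friction and masses are not known exactly. Their poses are not given: they have to be found in the camera images.
- stirrer: white bench stirrer, a fixed flat box 300 (x) by 360 (y) by 50 mm high; origin: centre of its underside, x to its far side, z up. Flasks stand on its grey top plate (z = 50 mm, from x = -43 to 147 mm, y = -176 to 176 mm), nominally in a row along y at x = 45 mm; the front strip (x below -43 mm) carries the knob at x = -105, y = 57 mm and a dark display
- knob (a joint): angle of the stirrer's black rotary knob about the vertical, rad: rests at 0 (off), grows clockwise seen from above, rests at 1.3 (on, end stop). A sprung detent hump lies at 0.65: let go before it and the knob springs back, past it it clicks on to 1.3; peak torque about 0.1 N m
- knob_grip (a point): point on the knob's axis at gripping height, 37 mm above the stirrer's top (87 mm above the bench). The grip is an upright bar 46 mm long (along this point's x, turning with the knob), 14 mm thick (y), from 16 mm below to 7 mm above this point; below it lies a 48 mm disc
- case: fixed low aluminium stopper case 120 (x) by 250 (y) by 46 mm high without cover, walls 4 mm; origin: centre of its underside, x to the hinge side, z up. Inside, a white plate with its top at z = 24 mm has three 25 mm holes at x = -15, y = -70, 0, 70 mm, in each of which a stopper hangs by its head
- cover (a joint): angle of the case's flat cover, rad: 0 shut, grows as the front edge lifts, stop at 1.75; its stiff hinge holds it where it is left (about 2 N at the front edge moves it). The cover is 134 long by 250 wide by 4 mm thick, has no handle, and overhangs the case's front wall by 14 mm
- cover_hinge (a point): middle of the cover's hinge axis, at the case's far (+x) rim, 46.5 mm above the bench, level with the cover's underside when shut; the axis runs along the case's y
- tray: fixed shallow steel tray 90 (x) by 230 (y) mm, rim 9 mm high, floor and walls 3 mm; origin: centre of its underside
- spatula: loose flat-bladed spatula, 190 mm long: black handle 100 by 14 by 14 mm (x = -50 to 50), then a thin steel blade 20 mm wide and 2.5 mm thick to x = 140 mm, centred 6 mm above the handle's underside; origin: middle of the handle's underside, x along the blade, z up as it lies
- flask1: glass conical flask, 112 mm high, foot 68 mm across, straight neck 30 mm across outside and 25 mm inside over the top 40 mm; origin: centre of its underside, z up; may be absent
- flask1_rim (a point): centre of that flask's mouth, level with the rim, 112 mm above its origin; absent with it
- flask2: glass conical flask, 112 mm high, foot 68 mm across, straight neck 30 mm across outside and 25 mm inside over the top 40 mm; origin: centre of its underside, z up; may be absent
- flask2_rim (a point): centre of that flask's mouth, level with the rim, 112 mm above its origin; absent with it
- flask3: glass conical flask, 112 mm high, foot 68 mm across, straight neck 30 mm across outside and 25 mm inside over the top 40 mm; origin: centre of its underside, z up; may be absent
- flask3_rim (a point): centre of that flask's mouth, level with the rim, 112 mm above its origin; absent with it
- stopper1: black rubber stopper: taper 20 mm long, 16 mm across at its tip and 22 mm at its top, under a cylindrical head 32 mm across and 18 mm high; origin: on its axis at the underside of the head, z from taper to head. Fully home, the head's underside rests on the flask's rim. All three start in the case
- stopper2: black rubber stopper: taper 20 mm long, 16 mm across at its tip and 22 mm at its top, under a cylindrical head 32 mm across and 18 mm high; origin: on its axis at the underside of the head, z from taper to head. Fully home, the head's underside rests on the flask's rim. All three start in the case
- stopper3: black rubber stopper: taper 20 mm long, 16 mm across at its tip and 22 mm at its top, under a cylindrical head 32 mm across and 18 mm high; origin: on its axis at the underside of the head, z from taper to head. Fully home, the head's underside rests on the flask's rim. All three start in the case
- dishes_small: stack of three 54 mm culture dishes, 44 mm high; origin: centre of its underside; a bystander, leave alone
- dishes_tall: stack of four 90 mm culture dishes, 58 mm high; origin: centre of its underside; a bystander, leave alone
- dishes_low: stack of two 90 mm culture dishes, 29 mm high; origin: centre of its underside; a bystander, leave alone
- jar: white screw-top jar, 70 mm across, 90 mm high; origin: centre of its underside; a bystander, leave alone
Not all that is in view belongs to the job. Of the things that look like the spatula, take the one that is farthest to the robot's left at the start. What is shaped like the flask3 but blue is not meant.

How it is judged:
On the way, in this order (a step that is already met when the one before it is completed fails the run):
1. the cover is levered up by the spatula, the fingers not touching the case or cover (value of joint cover between 0.25 and 1.3 rad and velocity of joint cover above 0.02 rad/s and contact force between spatula and case above 0.2 N and contact force between the fingers and case below 0.2 N), for 0.1 s.
2. every flask on the stirrer has a stopper fully home in its neck (((distance between stopper1 and flask1_rim below 0.004 m and angle between the z axis of stopper1 and the z axis of flask1, either way round below 0.12 rad) or (distance between stopper2 and flask1_rim below 0.004 m and angle between the z axis of stopper2 and the z axis of flask1, either way round below 0.12 rad) or (distance between stopper3 and flask1_rim below 0.004 m and angle between the z axis of stopper3 and the z axis of flask1, either way round below 0.12 rad)) and ((distance between stopper1 and flask2_rim below 0.004 m and angle between the z axis of stopper1 and the z axis of flask2, either way round below 0.12 rad) or (distance between stopper2 and flask2_rim below 0.004 m and angle between the z axis of stopper2 and the z axis of flask2, either way round below 0.12 rad) or (distance between stopper3 and flask2_rim below 0.004 m and angle between the z axis of stopper3 and the z axis of flask2, either way round below 0.12 rad)) and ((distance between stopper1 and flask3_rim below 0.004 m and angle between the z axis of stopper1 and the z axis of flask3, either way round below 0.12 rad) or (distance between stopper2 and flask3_rim below 0.004 m and angle between the z axis of stopper2 and the z axis of flask3, either way round below 0.12 rad) or (distance between stopper3 and flask3_rim below 0.004 m and angle between the z axis of stopper3 and the z axis of flask3, either way round below 0.12 rad))), for 0.3 s.
3. the knob has clicked over to its on position (value of joint knob above 1.15 rad), for 0.2 s.
At the end, for the whole second after the job is handed in: each flask upright (0.1 rad) on the plate, a stopper home in it (head underside within 4 mm of the rim centre, 0.12 rad); spare stoppers in the case; cover below 0.06 rad; spatula in its tray (within 60 mm across, 130 mm along, under 30 mm up); knob above 1.15 rad (all of step 2 and ((distance between stopper1 and flask1_rim below 0.004 m and angle between the z axis of stopper1 and the z axis of flask1, either way round below 0.12 rad) or (distance between stopper1 and flask2_rim below 0.004 m and angle between the z axis of stopper1 and the z axis of flask2, either way round below 0.12 rad) or (distance between stopper1 and flask3_rim below 0.004 m and angle between the z axis of stopper1 and the z axis of flask3, either way round below 0.12 rad) or (x of stopper1 in the frame of case between -0.06 and 0.06 m and y of stopper1 in the frame of case between -0.125 and 0.125 m and z of stopper1 in the frame of case between 0.005 and 0.036 m)) and ((distance between stopper2 and flask1_rim below 0.004 m and angle between the z axis of stopper2 and the z axis of flask1, either way round below 0.12 rad) or (distance between stopper2 and flask2_rim below 0.004 m and angle between the z axis of stopper2 and the z axis of flask2, either way round below 0.12 rad) or (distance between stopper2 and flask3_rim below 0.004 m and angle between the z axis of stopper2 and the z axis of flask3, either way round below 0.12 rad) or (x of stopper2 in the frame of case between -0.06 and 0.06 m and y of stopper2 in the frame of case between -0.125 and 0.125 m and z of stopper2 in the frame of case between 0.005 and 0.036 m)) and ((distance between stopper3 and flask1_rim below 0.004 m and angle between the z axis of stopper3 and the z axis of flask1, either way round below 0.12 rad) or (distance between stopper3 and flask2_rim below 0.004 m and angle between the z axis of stopper3 and the z axis of flask2, either way round below 0.12 rad) or (distance between stopper3 and flask3_rim below 0.004 m and angle between the z axis of stopper3 and the z axis of flask3, either way round below 0.12 rad) or (x of stopper3 in the frame of case between -0.06 and 0.06 m and y of stopper3 in the frame of case between -0.125 and 0.125 m and z of stopper3 in the frame of case between 0.005 and 0.036 m)) and angle between each of flask1, flask2, flask3's own z axis and vertical below 0.1 rad and z of flask1 in the frame of stirrer between 0.045 and 0.056 m and z of flask2 in the frame of stirrer between 0.045 and 0.056 m and z of flask3 in the frame of stirrer between 0.045 and 0.056 m and value of joint knob above 1.15 rad and value of joint cover below 0.06 rad and x of spatula in the frame of tray between -0.06 and 0.06 m and y of spatula in the frame of tray between -0.13 and 0.13 m and z of spatula in the frame of tray between -0.001 and 0.03 m and linear speed of spatula below 0.02 m/s); the robot touches nothing.
It fails at once if a flask is tipped over (angle between any of flask1, flask2, flask3's own z axis and vertical above 0.6 rad).
It fails at once if a bystander is moved by more than 40 mm (distance of any of dishes_small, dishes_tall, dishes_low, jar from where it was at the start of the episode above 0.04 m).
Of flask1, flask2, flask3 only 2 to 3 are there at a start; the rules pass over those that are not, and their reading is None.
At some moment in a run one of spatula, flask1, flask2, flask3 may be knocked a few centimetres aside while the robot is not near it.
It also fails if it takes over 208 s, if anything falls off the work surface, if the arm or the gripper's body presses on something with over 40 N, if the wrist force passes 120 N, or if a joint passes its speed limit or range.

## Working session

There is one attempt and no reset: what is moved stays moved. The work goes in short steps, Python scripts to look and compute and a tool call to move; the robot and the scene stay as the last step left them, time stands still between calls to the robot, and variables do not carry over. Pictures are saved under pics/ and viewed, at most 14 in all, crops included, and the job is handed in when it is done.

Besides the shell and the picture viewer there is one more tool, called after "Call:" in YAML: its name, and indented under it one key for each argument. carry_out: Moves the arm, as the interface text tells. Shift numbers are shares of 300 mm and turn numbers shares of 30 degrees, none past 1 either way. Its arguments: {"type":"object","properties":{"targets":{"type":"array"}},"required":["targets"]}

```bash
mkdir -p pics; ls; cat > h.py <<'E'
import numpy as np, cv2
from workcell import robot
from scipy.spatial.transform import Rotation as R
def cap(n,save=None):
    c=robot.capture(n); c['pixels']=np.array(c['pixels'],np.uint8)
    for k in('K','distortion','extrinsics'): c[k]=np.array(c[k],float)
    if save: cv2.imwrite('pics/'+save,c['pixels'])
    return c
def ray(c,uv):
    p=cv2.undistortPoints(np.array(uv,float).reshape(-1,1,2),c['K'],c['distortion']).reshape(-1,2)
    d=np.c_[p[:,0],-p[:,1],-np.ones(len(p))]@c['extrinsics'][:3,:3].T
    return c['extrinsics'][:3,3],d
def onz(c,uv,z):
    o,d=ray(c,uv); return o+d*((z-o[2])/d[:,2])[:,None]
def proj(c,P):
    P=np.array(P,float).reshape(-1,3); E=c['extrinsics']; q=(P-E[:3,3])@E[:3,:3]
    q=q*[1,-1,-1]
    return cv2.projectPoints(q,np.zeros(3),np.zeros(3),c['K'],c['distortion'])[0].reshape(-1,2)
def crop(c,u,v,w,h,s,name):
    cv2.imwrite('pics/'+name,cv2.resize(c['pixels'][v:v+h,u:u+w],None,fx=s,fy=s,interpolation=cv2.INTER_CUBIC))
def tool():
    o=robot.get_obs(); q=o['tcp_rot']; return np.array(o['position']),R.from_quat([q[1],q[2],q[3],q[0]])
def delta(target,rot=None):
    p,r=tool(); d=r.inv().apply(np.array(target)-p)/0.3
    out=['t',np.round(d,4)]
    if rot is not None: out+=['r',np.round(np.degrees((r.inv()*rot).as_rotvec())/30,4)]
    print(*out)
E
python3 - <<'E'
from h import *
a=cap('top','top0.png'); b=cap('scene','scene0.png')
for c in(a,b): print(c['K'].round(1).tolist(),c['distortion'],c['extrinsics'].round(3).tolist())
print(robot.get_obs())
E
```

```text
pics
[[537.2, 0.0, 275.0], [0.0, 537.2, 216.8], [0.0, 0.0, 1.0]] [-0.09205265  0.          0.          0.          0.        ] [[-0.022, 0.995, -0.101, 0.361], [-1.0, -0.022, 0.0, 0.002], [-0.002, 0.101, 0.995, 1.665], [0.0, 0.0, 0.0, 1.0]]
[[421.1, 0.0, 281.2], [0.0, 421.1, 207.0], [0.0, 0.0, 1.0]] [-0.11637643  0.          0.          0.          0.        ] [[0.578, -0.694, 0.429, 1.036], [0.816, 0.483, -0.318, -0.385], [0.014, 0.534, 0.845, 1.132], [0.0, 0.0, 0.0, 1.0]]
{'clock': 0.1, 'joint_positions': array([ 1.51769948e+00,  4.07996738e-02,  8.39043460e-02, -4.18419416e-04,
       -1.61552632e+00, -3.33705270e-01]), 'joint_vel': array([ 0.00028115, -0.00277179,  0.00225772,  0.00075678, -0.00026536,
       -0.00068691]), 'effort': array([-5.61769077e-03, -3.69348586e+01,  3.48277652e+01,  6.95198581e+00,
       -4.68792030e-03, -3.69511355e-06]), 'position': array([0.2261509 , 0.55541947, 0.23034611]), 'tcp_rot': array([ 8.33905253e-04,  9.81357657e-01, -1.92188567e-01, -9.33079411e-05]), 'force': array([-0.03159506, -1.01233459,  0.37217452]), 'wrist_torque': array([ 0.02769041, -0.03562227,  0.00698626]), 'finger_force': 0.0, 'width': 1.0028913611559955}
```

View pics/top0.png

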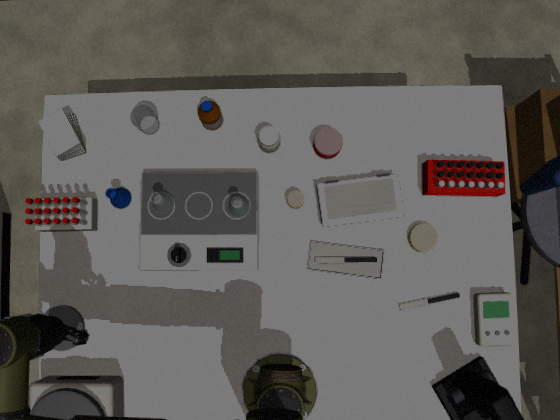

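View pics/scene0.png

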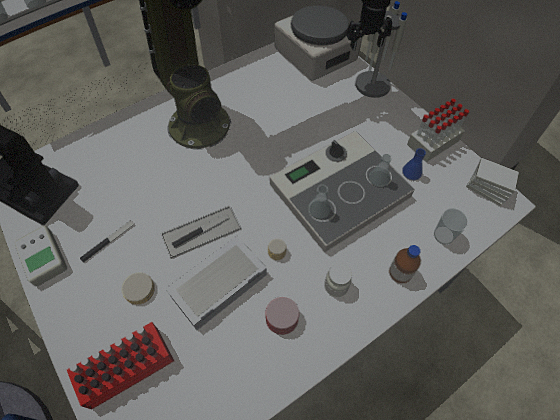

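Top view: the two spatula lookalikes are at (345,259), lying in the tray, and at (430,300), loose on the bench. Image left is the robot's left (+y), so the tray one is meant. Flasks stand at (160,203) and (237,205), and the middle ring is empty. The blue flask at (118,195) is a decoy. The knob is at (179,254) and the case at (358,198), with its hinges on the far side. I'll confirm with one enlarged crop.

```bash
python3 - <<'E'
from h import *
a=cv2.imread('pics/top0.png'); b=cv2.imread('pics/scene0.png')
g=lambda i:np.uint8(255*(i/255.)**.6)
r=lambda i,u,v,w,h:cv2.resize(g(i[v:v+h,u:u+w]),(400,300),interpolation=cv2.INTER_CUBIC)
# each tile 400x300
t=[r(a,300,165,160,120)[:, :],r(a,300,232,80,60),r(a,135,165,128,96),r(b,150,200,128,96)]
cv2.imwrite('pics/m0.png',np.vstack([np.hstack(t[:2]),np.hstack(t[2:])]))
E
```

```text
(no output)
```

View pics/m0.png

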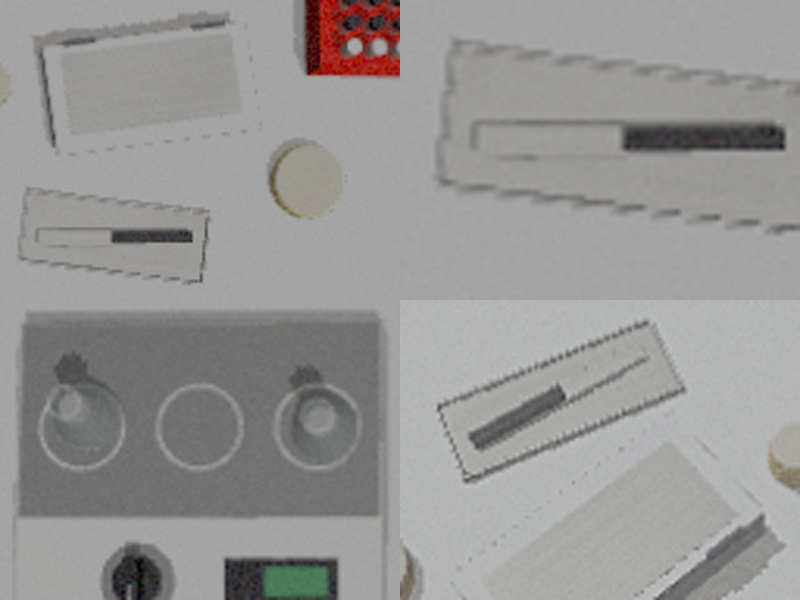

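The crop confirms the tray spatula: its handle is toward −y (right) and its blade toward +y (left). Next I measure the handle and knob by mask, and make an enlarged, gridded montage for the rims and case corners.

```bash
python3 - <<'E'
from h import *
a=cap('top'); b=cap('scene')
def dark(c,u,v,w,h,th):
    g=cv2.cvtColor(c['pixels'],cv2.COLOR_BGR2GRAY)[v:v+h,u:u+w]
    m=np.uint8(g<th); n,l,s,ce=cv2.connectedComponentsWithStats(m)
    i=1+np.argmax(s[1:,4]); p=np.argwhere(l==i)[:,::-1]+[u,v]
    return p.astype(np.float32),s[i,4]
for c,box in((a,(335,250,50,20)),(b,(165,220,40,32))):
    p,n=dark(c,*box,50); W=onz(c,p,0.017 if c is a else .012)[:,:2].astype(np.float32)
    print('handle',n,p.mean(0),cv2.minAreaRect(W), W.mean(0))
    d=np.linalg.svd(W-W.mean(0),full_matrices=False)[2][0]; print('yaw',np.degrees(np.arctan2(d[1],d[0])))
p,n=dark(a,160,238,40,34,45); print('knob',n,p.mean(0),onz(a,[p.mean(0)],.09))
# cover corners guess
print('cover',onz(a,[(316,181),(392,171),(404,217),(323,226)],.0505).round(3).tolist())
print('plate corners',onz(a,[(142,170),(256.5,170),(257,234),(140.5,234.5)],.05).round(3).tolist())
g=lambda i:np.uint8(255*(i/255.)**.6)
def tile(c,u,v,w,h):
    s=400/w; t=cv2.resize(g(c['pixels'][v:v+h,u:u+w]),(400,300),interpolation=cv2.INTER_CUBIC)
    for k in range(0,w,5): cv2.line(t,(int(k*s),0),(int(k*s),(10 if k%10==0 else 5)),(0,0,255),1)
    for k in range(0,h,5): cv2.line(t,(0,int(k*s)),((10 if k%10==0 else 5),int(k*s)),(0,0,255),1)
    return t
t=[tile(a,140,180,40,30),tile(a,215,180,40,30),tile(b,300,170,60,45),tile(b,355,145,60,45)]
cv2.imwrite('pics/m1.png',np.vstack([np.hstack(t[:2]),np.hstack(t[2:])]))
t=[tile(a,310,165,100,75),tile(b,160,230,120,90),tile(a,160,235,40,30),tile(b,310,130,60,45)]
cv2.imwrite('pics/m2.png',np.vstack([np.hstack(t[:2]),np.hstack(t[2:])]))
E
```

```text
handle 159 [360.40253 259.01257] ((0.39202746748924255, -0.25802934169769287), (0.09562166035175323, 0.01226351223886013), 88.6266860961914) [ 0.3919965 -0.2576951]
yaw -91.48779
handle 99 [188.25252 237.27272] ((0.3937598168849945, -0.257302463054657), (0.0972241461277008, 0.016623592004179955), 88.9714126586914) [ 0.39524552 -0.25618723]
yaw -89.90866
knob 217 [178.22119 253.80185] [[0.41735318 0.28810847 0.09      ]]
cover [[0.631, -0.126, 0.05], [0.658, -0.36, 0.05], [0.515, -0.39, 0.05], [0.493, -0.143, 0.05]]
plate corners [[0.678, 0.407, 0.05], [0.669, 0.055, 0.05], [0.474, 0.057, 0.05], [0.479, 0.41, 0.05]]
```

View pics/m1.png

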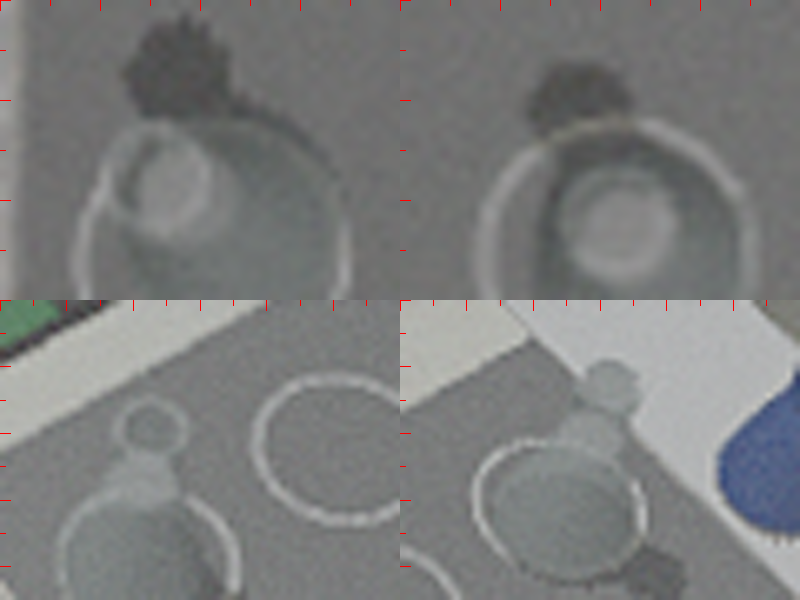

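View pics/m2.png

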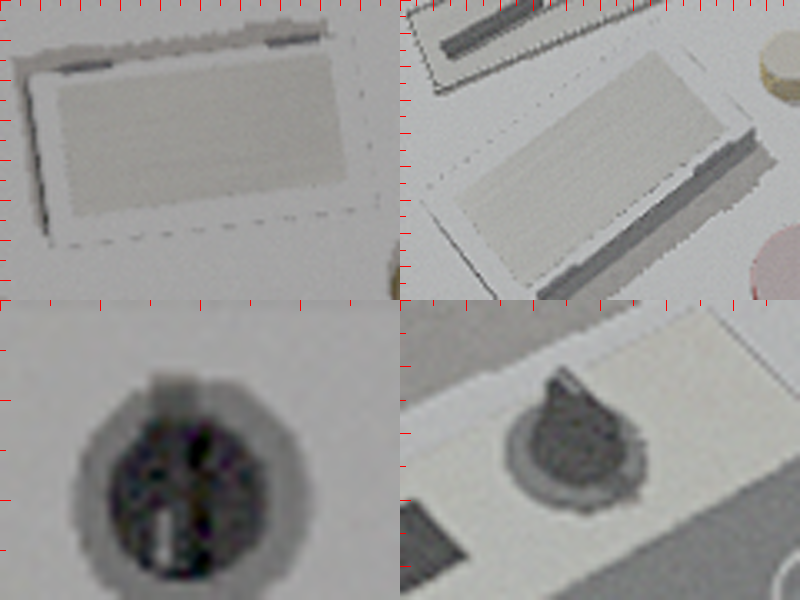

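Read from the montages:
- **Rims, top view:** about (156.0,197.8) and (236.2,201.7).
- **Rims, scene view:** (386.5,158.2) and (322.5,189.5).
- **Cover corners, top view:** (317.5,184.5), (397.5,174.5), (404.5,217), (322.5,226.2).
- **Cover corners, scene view:** front ends (166.6,287.6) and (238.5,232), far-left (266.5,269).

```bash
python3 - <<'E'
from h import *
from scipy.optimize import least_squares
a=cap('top'); b=cap('scene')
def tri(ua,ub):
    (o1,d1),(o2,d2)=ray(a,[ua]),ray(b,[ub]); d1=d1[0];d2=d2[0]
    s=np.linalg.lstsq(np.c_[d1,-d2],o2-o1,rcond=None)[0]; p,q=o1+s[0]*d1,o2+s[1]*d2
    return p.round(4),q.round(4)
for n,ua,ub in(('L',(156,197.8),(386.5,158.2)),('R',(236.2,201.7),(322.5,189.5))):
    print(n,tri(ua,ub),onz(a,[ua],.162).round(4),onz(b,[ub],.162).round(4))
def fit(loc,obs,z,x0):
    W=[onz(c,[uv],z)[0,:2] for c,uv in obs]
    f=lambda p:(np.array(loc)@np.array([[np.cos(p[2]),np.sin(p[2])],[-np.sin(p[2]),np.cos(p[2])]])+p[:2]-W).ravel()
    r=least_squares(f,x0,loss='soft_l1',f_scale=.003); print(r.x.round(4),(r.fun.reshape(-1,2)*1000).round(1).tolist())
fit([(.06,.125),(.06,-.125),(-.074,-.125),(-.074,.125),(-.074,-.125),(-.074,.125),(.06,.125)],
 [(a,(317.5,184.5)),(a,(397.5,174.5)),(a,(404.5,217)),(a,(322.5,226.2)),(b,(166.6,287.6)),(b,(238.5,232)),(b,(266.5,269))],.0505,[.57,-.25,.1])
fit([(.147,.176),(.147,-.176),(-.043,-.176),(-.043,.176)],[(a,(142,170)),(a,(256.5,170)),(a,(257,234)),(a,(140.5,234.5))],.05,[.52,.23,0])
E
```

```text
L (array([0.576 , 0.34  , 0.1528]), array([0.5788, 0.3432, 0.1539])) [[0.5746 0.3379 0.162 ]] [[0.5825 0.3372 0.162 ]]
R (array([0.5591, 0.1105, 0.1565]), array([0.5597, 0.1114, 0.1566])) [[0.5584 0.1101 0.162 ]] [[0.5623 0.1087 0.162 ]]
[ 0.5769 -0.258   0.0943] [[4.5, 2.0], [2.0, -0.6], [-0.3, 2.2], [-1.4, 0.7], [-5.5, -3.7], [5.3, -9.7], [-5.3, 1.9]]
[ 0.5228  0.233  -0.0173] [[-4.9, -0.1], [-2.5, -0.3], [3.2, 1.0], [3.5, -0.5]]
```

```bash
cat >> h.py <<'E'
def down(yaw): # tool x at yaw (deg), z down
    return R.from_euler('z',yaw,degrees=True)*R.from_euler('x',180,degrees=True)
def plan(wps,start=None):
    """wps: list of (pos, Rotation); prints shares for one call per list; each list element is a new call if tuple has len 3"""
    p,r=start if start else tool(); p0,r0=p,r
    for w in wps:
        q=np.array(w[0]); 
        t=r0.inv().apply(q-p0)/.3; v=np.degrees((r0.inv()*w[1]).as_rotvec())/30
        print(q.round(3),'t',t.round(4),'r',v.round(4),'BAD' if max(abs(t).max(),abs(v).max())>1 else '', 'END' if len(w)>2 else '')
        if len(w)>2: p0,r0=q,w[1]
E
python3 - <<'E'
from h import *
plan([((.40,.33,.23),down(-45),1),((.42,.06,.23),down(-70),1),((.392,-.21,.23),down(-91.2),1),((.392,-.258,.05),down(-91.2)),((.392,-.258,.004),down(-91.2))])
E
```

```text
[0.4  0.33 0.23] t [0.82   0.4781 0.0035] r [ 1.000e-03 -3.000e-04  7.613e-01]  END
[0.42 0.06 0.23] t [0.6835 0.5893 0.    ] r [-0.     -0.      0.8333]  END
[ 0.392 -0.21   0.23 ] t [0.8138 0.3955 0.    ] r [ 0.     -0.      0.7067]  END
[ 0.392 -0.258  0.05 ] t [ 0.16   -0.0034  0.6   ] r [0. 0. 0.]  
[ 0.392 -0.258  0.004] t [ 0.16   -0.0034  0.7533] r [0. 0. 0.]
```

Call:
carry_out:
  targets:
    - {"tx": 0.82,"ty": 0.478,"tz": 0.0035,"rz": 0.761,"hand": 0}
    - {"tx": 0.82,"ty": 0.478,"tz": 0.0035,"rz": 0.761,"hand": 0}
    - {"tx": 0.82,"ty": 0.478,"tz": 0.0035,"rz": 0.761,"hand": 0}
    - {"tx": 0.82,"ty": 0.478,"tz": 0.0035,"rz": 0.761,"hand": 0}
    - {"tx": 0.82,"ty": 0.478,"tz": 0.0035,"rz": 0.761,"hand": 0}
    - {"tx": 0.82,"ty": 0.478,"tz": 0.0035,"rz": 0.761,"hand": 0}
    - {"tx": 0.82,"ty": 0.478,"tz": 0.0035,"rz": 0.761,"hand": 0}
    - {"tx": 0.82,"ty": 0.478,"tz": 0.0035,"rz": 0.761,"hand": 0}
    - {"tx": 0.82,"ty": 0.478,"tz": 0.0035,"rz": 0.761,"hand": -0.29}

```text
validation failed for argument at $.ta...
```

Call:
carry_out:
  targets:
    - {"tx": 0.6835,"ty": 0.589,"rz": 0.833,"hand": -0.29}
    - {"tx": 0.6835,"ty": 0.589,"rz": 0.833,"hand": -0.29}
    - {"tx": 0.6835,"ty": 0.589,"rz": 0.833,"hand": -0.29}
    - {"tx": 0.6835,"ty": 0.589,"rz": 0.833,"hand": -0.29}
    - {"tx": 0.6835,"ty": 0.589,"rz": 0.833,"hand": -0.29}
    - {"tx": 0.6835,"ty": 0.589,"rz": 0.833,"hand": -0.29}
    - {"tx": 0.6835,"ty": 0.589,"rz": 0.833,"hand": -0.29}
    - {"tx": 0.6835,"ty": 0.589,"rz": 0.833,"hand": -0.29}

```text
validation failed for argument at $.ta...
```

Call:
carry_out:
  targets:
    - {"tx": 0.814,"ty": 0.3955,"rz": 0.707,"hand": -0.29}
    - {"tx": 0.814,"ty": 0.3955,"rz": 0.707,"hand": -0.29}
    - {"tx": 0.814,"ty": 0.3955,"rz": 0.707,"hand": -0.29}
    - {"tx": 0.814,"ty": 0.3955,"rz": 0.707,"hand": -0.29}
    - {"tx": 0.814,"ty": 0.3955,"rz": 0.707,"hand": -0.29}
    - {"tx": 0.814,"ty": 0.3955,"rz": 0.707,"hand": -0.29}
    - {"tx": 0.814,"ty": 0.3955,"rz": 0.707,"hand": -0.29}
    - {"tx": 0.814,"ty": 0.3955,"rz": 0.707,"hand": -0.29}
    - {"tx": 0.814,"ty": 0.3955,"rz": 0.707,"hand": -0.29}

```text
validation failed for argument at $.ta...
```

Call:
carry_out:
  targets:
    - {"tx": 0.16,"ty": -0.0034,"tz": 0.6,"hand": -0.29}
    - {"tx": 0.16,"ty": -0.0034,"tz": 0.6,"hand": -0.29}
    - {"tx": 0.16,"ty": -0.0034,"tz": 0.6,"hand": -0.29}
    - {"tx": 0.16,"ty": -0.0034,"tz": 0.6,"hand": -0.29}
    - {"tx": 0.16,"ty": -0.0034,"tz": 0.6,"hand": -0.29}
    - {"tx": 0.16,"ty": -0.0034,"tz": 0.6,"hand": -0.29}
    - {"tx": 0.16,"ty": -0.0034,"tz": 0.6,"hand": -0.29}

```text
validation failed for argument at $.ta...
```

```bash
python3 - <<'E'
from h import *
o=robot.get_obs(); print({k:np.round(o[k],4) for k in('clock','position','tcp_rot','force','width','joint_positions')})
a=cap('top')
g=cv2.cvtColor(a['pixels'],cv2.COLOR_BGR2GRAY)
im=np.uint8(255*(a['pixels']/255.)**.6)
t=[cv2.resize(im[225:285,290:390],(500,300),interpolation=cv2.INTER_CUBIC)]
cv2.imwrite('pics/g1.png',t[0])
plan([((.392,-.258,.004),down(-91.2))])
E
```

```text
{'clock': np.float64(0.3), 'position': array([0.2263, 0.5556, 0.231 ]), 'tcp_rot': array([ 3.000e-04,  9.814e-01, -1.922e-01, -0.000e+00]), 'force': array([ 0.8014, -0.9967,  0.4866]), 'width': np.float64(1.0017), 'joint_positions': array([ 1.5177e+00,  4.0400e-02,  8.4500e-02, -1.0000e-04, -1.6154e+00,
       -3.3370e-01])}
[ 0.392 -0.258  0.004] t [1.5346 2.3029 0.758 ] r [ 7.0000e-04 -7.0000e-04  2.3013e+00] BAD
```

View pics/g1.png

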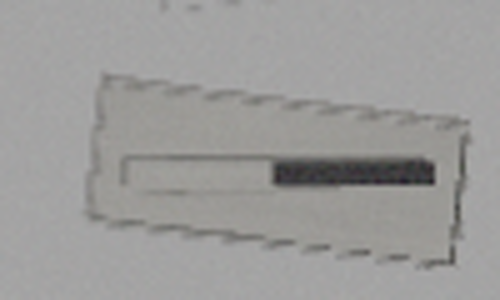

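The arm has not moved; rows seem to need every key. The picture still shows the spatula untouched in the tray, handle from (345,259) to (377,259). I'll send full rows.

Call:
carry_out:
  targets:
    - {"tx": 0.82,"ty": 0.478,"tz": 0.0035,"rx": 0.0,"ry": 0.0,"rz": 0.761,"hand": -0.29}
    - {"tx": 0.82,"ty": 0.478,"tz": 0.0035,"rx": 0.0,"ry": 0.0,"rz": 0.761,"hand": -0.29}
    - {"tx": 0.82,"ty": 0.478,"tz": 0.0035,"rx": 0.0,"ry": 0.0,"rz": 0.761,"hand": -0.29}
    - {"tx": 0.82,"ty": 0.478,"tz": 0.0035,"rx": 0.0,"ry": 0.0,"rz": 0.761,"hand": -0.29}
    - {"tx": 0.82,"ty": 0.478,"tz": 0.0035,"rx": 0.0,"ry": 0.0,"rz": 0.761,"hand": -0.29}
    - {"tx": 0.82,"ty": 0.478,"tz": 0.0035,"rx": 0.0,"ry": 0.0,"rz": 0.761,"hand": -0.29}
    - {"tx": 0.82,"ty": 0.478,"tz": 0.0035,"rx": 0.0,"ry": 0.0,"rz": 0.761,"hand": -0.29}
    - {"tx": 0.82,"ty": 0.478,"tz": 0.0035,"rx": 0.0,"ry": 0.0,"rz": 0.761,"hand": -0.29}
    - {"tx": 0.82,"ty": 0.478,"tz": 0.0035,"rx": 0.0,"ry": 0.0,"rz": 0.761,"hand": -0.29}

```text
clock: 1.1
position: [0.401, 0.3287, 0.2305]
tcp_rot: [-0.0, 0.923, -0.384, 0.0]
force: [-0.2, -0.2, -0.4]
width: 0.355
finger_force: 0.0
```

Call:
carry_out:
  targets:
    - {"tx": 0.6835,"ty": 0.589,"tz": 0.0,"rx": 0.0,"ry": 0.0,"rz": 0.833,"hand": -0.29}
    - {"tx": 0.6835,"ty": 0.589,"tz": 0.0,"rx": 0.0,"ry": 0.0,"rz": 0.833,"hand": -0.29}
    - {"tx": 0.6835,"ty": 0.589,"tz": 0.0,"rx": 0.0,"ry": 0.0,"rz": 0.833,"hand": -0.29}
    - {"tx": 0.6835,"ty": 0.589,"tz": 0.0,"rx": 0.0,"ry": 0.0,"rz": 0.833,"hand": -0.29}
    - {"tx": 0.6835,"ty": 0.589,"tz": 0.0,"rx": 0.0,"ry": 0.0,"rz": 0.833,"hand": -0.29}
    - {"tx": 0.6835,"ty": 0.589,"tz": 0.0,"rx": 0.0,"ry": 0.0,"rz": 0.833,"hand": -0.29}
    - {"tx": 0.6835,"ty": 0.589,"tz": 0.0,"rx": 0.0,"ry": 0.0,"rz": 0.833,"hand": -0.29}
    - {"tx": 0.6835,"ty": 0.589,"tz": 0.0,"rx": 0.0,"ry": 0.0,"rz": 0.833,"hand": -0.29}

```text
clock: 1.77
position: [0.4201, 0.0579, 0.2309]
tcp_rot: [-0.0, 0.819, -0.574, 0.0]
force: [-0.4, 0.5, -0.2]
width: 0.353
finger_force: 0.0
```

Call:
carry_out:
  targets:
    - {"tx": 0.814,"ty": 0.3955,"tz": 0.0,"rx": 0.0,"ry": 0.0,"rz": 0.707,"hand": -0.29}
    - {"tx": 0.814,"ty": 0.3955,"tz": 0.0,"rx": 0.0,"ry": 0.0,"rz": 0.707,"hand": -0.29}
    - {"tx": 0.814,"ty": 0.3955,"tz": 0.0,"rx": 0.0,"ry": 0.0,"rz": 0.707,"hand": -0.29}
    - {"tx": 0.814,"ty": 0.3955,"tz": 0.0,"rx": 0.0,"ry": 0.0,"rz": 0.707,"hand": -0.29}
    - {"tx": 0.814,"ty": 0.3955,"tz": 0.0,"rx": 0.0,"ry": 0.0,"rz": 0.707,"hand": -0.29}
    - {"tx": 0.814,"ty": 0.3955,"tz": 0.0,"rx": 0.0,"ry": 0.0,"rz": 0.707,"hand": -0.29}
    - {"tx": 0.814,"ty": 0.3955,"tz": 0.0,"rx": 0.0,"ry": 0.0,"rz": 0.707,"hand": -0.29}
    - {"tx": 0.814,"ty": 0.3955,"tz": 0.0,"rx": 0.0,"ry": 0.0,"rz": 0.707,"hand": -0.29}
    - {"tx": 0.814,"ty": 0.3955,"tz": 0.0,"rx": 0.0,"ry": 0.0,"rz": 0.707,"hand": -0.29}

```text
clock: 2.52
position: [0.3925, -0.2099, 0.2298]
tcp_rot: [-0.0, -0.699, 0.715, 0.0]
force: [0.5, 0.5, 0.6]
width: 0.351
finger_force: 0.0
```

Call:
carry_out:
  targets:
    - {"tx": 0.16,"ty": -0.0034,"tz": 0.6,"rx": 0.0,"ry": 0.0,"rz": 0.0,"hand": -0.29}
    - {"tx": 0.16,"ty": -0.0034,"tz": 0.6,"rx": 0.0,"ry": 0.0,"rz": 0.0,"hand": -0.29}
    - {"tx": 0.16,"ty": -0.0034,"tz": 0.6,"rx": 0.0,"ry": 0.0,"rz": 0.0,"hand": -0.29}
    - {"tx": 0.16,"ty": -0.0034,"tz": 0.6,"rx": 0.0,"ry": 0.0,"rz": 0.0,"hand": -0.29}
    - {"tx": 0.16,"ty": -0.0034,"tz": 0.6,"rx": 0.0,"ry": 0.0,"rz": 0.0,"hand": -0.29}
    - {"tx": 0.16,"ty": -0.0034,"tz": 0.6,"rx": 0.0,"ry": 0.0,"rz": 0.0,"hand": -0.29}
    - {"tx": 0.16,"ty": -0.0034,"tz": 0.6,"rx": 0.0,"ry": 0.0,"rz": 0.0,"hand": -0.29}

```text
clock: 3.1
position: [0.3926, -0.2568, 0.0503]
tcp_rot: [-0.001, -0.7, 0.714, 0.0]
force: [0.1, 0.2, 1.2]
width: 0.356
finger_force: 0.0
```

```bash
python3 - <<'E'
from h import *
print(robot.get_obs()['force'],robot.get_obs()['joint_positions'])
b=cap('scene','s1.png')
im=np.uint8(255*(b['pixels']/255.)**.6)
cv2.imwrite('pics/g2.png',cv2.resize(im[150:300,120:320],(800,600),interpolation=cv2.INTER_CUBIC))
plan([((.392,-.258,.004),down(-91.2))])
E
```

```text
[0.11834321 0.23026723 1.22084202] [-1.46716632e-01 -2.68840866e-01 -5.30209779e-01  5.21682960e-04
 -1.31101766e+00  1.27646406e-01]
[ 0.392 -0.258  0.004] t [0.0025 0.0057 0.16  ] r [-0.0029 -0.0023  0.0043]
```

View pics/g2.png

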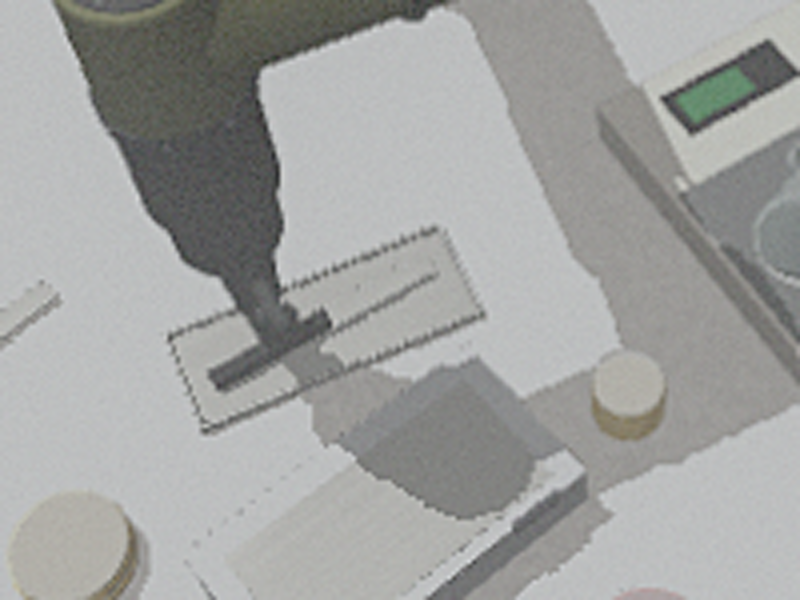

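The fingers stand over the handle, at crop (270,330), in line with it. I'll descend, close and lift.

Call:
carry_out:
  targets:
    - {"tx": 0.0,"ty": 0.003,"tz": 0.05,"rx": 0.0,"ry": 0.0,"rz": 0.0,"hand": -0.29}
    - {"tx": 0.0,"ty": 0.003,"tz": 0.09,"rx": 0.0,"ry": 0.0,"rz": 0.0,"hand": -0.29}
    - {"tx": 0.0,"ty": 0.003,"tz": 0.12,"rx": 0.0,"ry": 0.0,"rz": 0.0,"hand": -0.29}
    - {"tx": 0.0,"ty": 0.003,"tz": 0.14,"rx": 0.0,"ry": 0.0,"rz": 0.0,"hand": -0.29}
    - {"tx": 0.0,"ty": 0.003,"tz": 0.15,"rx": 0.0,"ry": 0.0,"rz": 0.0,"hand": -0.29}
    - {"tx": 0.0,"ty": 0.003,"tz": 0.15,"rx": 0.0,"ry": 0.0,"rz": 0.0,"hand": -0.29}

```text
clock: 3.65
position: [0.3912, -0.2578, 0.005]
tcp_rot: [-0.0, -0.7, 0.714, 0.0]
force: [-0.7, -0.0, 0.5]
width: 0.357
finger_force: 0.0
```

Call:
carry_out:
  targets:
    - {"tx": 0.0,"ty": 0.0,"tz": 0.0,"rx": 0.0,"ry": 0.0,"rz": 0.0,"hand": -1.0}
    - {"tx": 0.0,"ty": 0.0,"tz": 0.0,"rx": 0.0,"ry": 0.0,"rz": 0.0,"hand": -1.0}
    - {"tx": 0.0,"ty": 0.0,"tz": 0.0,"rx": 0.0,"ry": 0.0,"rz": 0.0,"hand": -1.0}
    - {"tx": 0.0,"ty": 0.0,"tz": 0.0,"rx": 0.0,"ry": 0.0,"rz": 0.0,"hand": -1.0}
    - {"tx": 0.0,"ty": 0.0,"tz": 0.0,"rx": 0.0,"ry": 0.0,"rz": 0.0,"hand": -1.0}
    - {"tx": 0.0,"ty": 0.0,"tz": 0.0,"rx": 0.0,"ry": 0.0,"rz": 0.0,"hand": -1.0}

```text
clock: 4.15
position: [0.3919, -0.2582, 0.0061]
tcp_rot: [0.0, -0.7, 0.714, -0.001]
force: [-1.0, 0.7, 6.0]
width: 0.139
finger_force: 62.7
```

Grip holds (62.7 N on the pads). Next I plan the lift, turn, insertion and lever arc.

```bash
cat >> h.py <<'E'
CASE=np.array([.5769,-.258]); CY=.0943
def case2w(x,y,z): c,s=np.cos(CY),np.sin(CY); return np.array([CASE[0]+c*x-s*y,CASE[1]+s*x+c*y,z])
E
python3 - <<'E'
from h import *
p,r=tool(); r0=down(-91.2); p=np.array([.3922,-.258,.0053]); y1=-174.6
g=lambda tipx,blz:case2w(tipx-.14,0,blz-.0035)
W=[((.385,-.262,.13),r0,1),((.37,-.27,.13),down(-119),1),((.35,-.275,.13),down(-147),1),(g(-.10,.13),down(y1),1),(g(-.10,.036),down(y1),1),(g(-.065,.036),down(y1),1)]
plan(W,(p,r0))
print('lever1'); s=(g(-.065,.036),down(y1))
th=[0,.05,.1,.15,.2,.25,.3,.36,.42,.48,.54,.6]; rr=lambda t:.125-.025*t
plan([(g(.06-rr(t)*np.cos(t),.045+rr(t)*np.sin(t)),down(y1)) for t in th],s)
print('lever2'); s=(g(.06-rr(.6)*np.cos(.6),.045+rr(.6)*np.sin(.6)),down(y1))
th=np.linspace(.68,1.48,11)
plan([(g(.06-rr(t)*np.cos(t),.045+rr(t)*np.sin(t)),down(y1)) for t in th],s)
E
```

```text
[ 0.385 -0.262  0.13 ] t [ 0.0138  0.0237 -0.4157] r [0. 0. 0.]  END
[ 0.37 -0.27  0.13] t [0.0277 0.0494 0.    ] r [ 0.     -0.      0.9267]  END
[ 0.35  -0.275  0.13 ] t [0.0469 0.0502 0.    ] r [ 0.     -0.      0.9333]  END
[ 0.338 -0.281  0.126] t [0.0438 0.0062 0.0117] r [ 0.   -0.    0.92]  END
[ 0.338 -0.281  0.032] t [-0.     -0.      0.3133] r [0. 0. 0.]  END
[ 0.373 -0.277  0.032] t [-0.1167  0.      0.    ] r [0. 0. 0.]  END
lever1
[ 0.373 -0.277  0.041] t [ 0.    0.   -0.03] r [0. 0. 0.]  
[ 0.374 -0.277  0.048] t [-0.0047  0.     -0.0506] r [0. 0. 0.]  
[ 0.376 -0.277  0.054] t [-0.0104  0.     -0.0708] r [0. 0. 0.]  
[ 0.378 -0.277  0.06 ] t [-0.017   0.     -0.0904] r [0. 0. 0.]  
[ 0.38  -0.277  0.065] t [-0.0246  0.     -0.1095] r [0. 0. 0.]  
[ 0.383 -0.276  0.071] t [-0.0331  0.     -0.1279] r [0. 0. 0.]  
[ 0.386 -0.276  0.076] t [-0.0425  0.     -0.1457] r [0. 0. 0.]  
[ 0.389 -0.276  0.082] t [-0.0548  0.     -0.1662] r [0. 0. 0.]  
[ 0.393 -0.275  0.088] t [-0.0682  0.     -0.1856] r [0. 0. 0.]  
[ 0.397 -0.275  0.094] t [-0.0826  0.     -0.2039] r [0. 0. 0.] 
[... 161 characters left out ...]
t [-0.0227  0.     -0.0193] r [0. 0. 0.]  
[ 0.421 -0.273  0.115] t [-0.0465  0.     -0.0364] r [0. 0. 0.]  
[ 0.428 -0.272  0.119] t [-0.0712  0.     -0.0511] r [0. 0. 0.]  
[ 0.436 -0.271  0.123] t [-0.0966  0.     -0.0635] r [0. 0. 0.]  
[ 0.443 -0.271  0.126] t [-0.1225  0.     -0.0735] r [0. 0. 0.]  
[ 0.451 -0.27   0.128] t [-0.1487  0.     -0.0811] r [0. 0. 0.]  
[ 0.459 -0.269  0.13 ] t [-0.1748  0.     -0.0863] r [0. 0. 0.]  
[ 0.467 -0.268  0.13 ] t [-0.2009  0.     -0.0893] r [0. 0. 0.]  
[ 0.475 -0.268  0.131] t [-0.2265  0.     -0.09  ] r [0. 0. 0.]  
[ 0.482 -0.267  0.13 ] t [-0.2516  0.     -0.0886] r [0. 0. 0.]  
[ 0.489 -0.266  0.129] t [-0.276   0.     -0.0851] r [0. 0. 0.]
```

Call:
carry_out:
  targets:
    - {"tx": 0.0,"ty": 0.0,"tz": -0.1,"rx": 0.0,"ry": 0.0,"rz": 0.0,"hand": -1.0}
    - {"tx": 0.0,"ty": 0.0,"tz": -0.2,"rx": 0.0,"ry": 0.0,"rz": 0.0,"hand": -1.0}
    - {"tx": 0.014,"ty": 0.024,"tz": -0.3,"rx": 0.0,"ry": 0.0,"rz": 0.0,"hand": -1.0}
    - {"tx": 0.014,"ty": 0.024,"tz": -0.416,"rx": 0.0,"ry": 0.0,"rz": 0.0,"hand": -1.0}
    - {"tx": 0.014,"ty": 0.024,"tz": -0.416,"rx": 0.0,"ry": 0.0,"rz": 0.0,"hand": -1.0}

```text
clock: 4.57
position: [0.3863, -0.2637, 0.1374]
tcp_rot: [0.002, -0.7, 0.714, -0.005]
force: [0.5, -0.4, 0.3]
width: 0.137
finger_force: 62.1
```

Call:
carry_out:
  targets:
    - {"tx": 0.028,"ty": 0.05,"tz": 0.0,"rx": 0.0,"ry": 0.0,"rz": 0.2,"hand": -1.0}
    - {"tx": 0.028,"ty": 0.05,"tz": 0.0,"rx": 0.0,"ry": 0.0,"rz": 0.4,"hand": -1.0}
    - {"tx": 0.028,"ty": 0.05,"tz": 0.0,"rx": 0.0,"ry": 0.0,"rz": 0.6,"hand": -1.0}
    - {"tx": 0.028,"ty": 0.05,"tz": 0.0,"rx": 0.0,"ry": 0.0,"rz": 0.8,"hand": -1.0}
    - {"tx": 0.028,"ty": 0.05,"tz": 0.0,"rx": 0.0,"ry": 0.0,"rz": 0.927,"hand": -1.0}
    - {"tx": 0.028,"ty": 0.05,"tz": 0.0,"rx": 0.0,"ry": 0.0,"rz": 0.927,"hand": -1.0}

```text
clock: 5.07
position: [0.3686, -0.2699, 0.1293]
tcp_rot: [-0.0, -0.506, 0.862, 0.0]
force: [-0.7, 0.2, -0.1]
width: 0.14
finger_force: 62.0
```

Call:
carry_out:
  targets:
    - {"tx": 0.047,"ty": 0.05,"tz": 0.0,"rx": 0.0,"ry": 0.0,"rz": 0.2,"hand": -1.0}
    - {"tx": 0.047,"ty": 0.05,"tz": 0.0,"rx": 0.0,"ry": 0.0,"rz": 0.4,"hand": -1.0}
    - {"tx": 0.047,"ty": 0.05,"tz": 0.0,"rx": 0.0,"ry": 0.0,"rz": 0.6,"hand": -1.0}
    - {"tx": 0.047,"ty": 0.05,"tz": 0.0,"rx": 0.0,"ry": 0.0,"rz": 0.8,"hand": -1.0}
    - {"tx": 0.047,"ty": 0.05,"tz": 0.0,"rx": 0.0,"ry": 0.0,"rz": 0.933,"hand": -1.0}
    - {"tx": 0.047,"ty": 0.05,"tz": 0.0,"rx": 0.0,"ry": 0.0,"rz": 0.933,"hand": -1.0}

```text
clock: 5.57
position: [0.3488, -0.275, 0.1296]
tcp_rot: [-0.0, -0.284, 0.959, 0.0]
force: [0.8, -0.8, -1.2]
width: 0.14
finger_force: 62.0
```

Call:
carry_out:
  targets:
    - {"tx": 0.044,"ty": 0.006,"tz": 0.012,"rx": 0.0,"ry": 0.0,"rz": 0.2,"hand": -1.0}
    - {"tx": 0.044,"ty": 0.006,"tz": 0.012,"rx": 0.0,"ry": 0.0,"rz": 0.4,"hand": -1.0}
    - {"tx": 0.044,"ty": 0.006,"tz": 0.012,"rx": 0.0,"ry": 0.0,"rz": 0.6,"hand": -1.0}
    - {"tx": 0.044,"ty": 0.006,"tz": 0.012,"rx": 0.0,"ry": 0.0,"rz": 0.8,"hand": -1.0}
    - {"tx": 0.044,"ty": 0.006,"tz": 0.012,"rx": 0.0,"ry": 0.0,"rz": 0.92,"hand": -1.0}
    - {"tx": 0.044,"ty": 0.006,"tz": 0.012,"rx": 0.0,"ry": 0.0,"rz": 0.92,"hand": -1.0}

```text
clock: 6.07
position: [0.3368, -0.2807, 0.1261]
tcp_rot: [-0.0, -0.048, 0.999, 0.0]
force: [0.6, -0.1, -0.7]
width: 0.144
finger_force: 62.0
```

Call:
carry_out:
  targets:
    - {"tx": 0.0,"ty": 0.0,"tz": 0.1,"rx": 0.0,"ry": 0.0,"rz": 0.0,"hand": -1.0}
    - {"tx": 0.0,"ty": 0.0,"tz": 0.2,"rx": 0.0,"ry": 0.0,"rz": 0.0,"hand": -1.0}
    - {"tx": 0.0,"ty": 0.0,"tz": 0.27,"rx": 0.0,"ry": 0.0,"rz": 0.0,"hand": -1.0}
    - {"tx": 0.0,"ty": 0.0,"tz": 0.313,"rx": 0.0,"ry": 0.0,"rz": 0.0,"hand": -1.0}
    - {"tx": 0.0,"ty": 0.0,"tz": 0.313,"rx": 0.0,"ry": 0.0,"rz": 0.0,"hand": -1.0}

```text
clock: 6.48
position: [0.3348, -0.2798, 0.029]
tcp_rot: [-0.003, -0.049, 0.999, 0.001]
force: [-0.3, 1.0, -0.3]
width: 0.143
finger_force: 62.0
```

```bash
python3 - <<'E'
from h import *
a=cap('top');b=cap('scene')
G=lambda i:np.uint8(255*(i['pixels']/255.)**.6)
# predicted blade tip and cover edge
P=[case2w(-.10,0,.036),case2w(-.05-.14+.14-.05,0,.036),case2w(-.074,.125,.0505),case2w(-.074,-.125,.0505)]
t=[]
for c,(u,v,w,h) in((a,(305,165,110,120)),(b,(140,180,110,120))):
    i=cv2.resize(G(c)[v:v+h,u:u+w],None,fx=3.6,fy=4,interpolation=cv2.INTER_CUBIC)
    for x,y in proj(c,P): cv2.circle(i,(int((x-u+.5)*3.6),int((y-v+.5)*4)),3,(0,0,255),1)
    t.append(i)
cv2.imwrite('pics/g3.png',np.hstack(t)); print(tool()[0],tool()[1].as_matrix().round(3))
E
```

```text
[ 0.33683218 -0.28098855  0.03285371] [[-0.995 -0.097 -0.001]
 [-0.097  0.995 -0.   ]
 [ 0.001 -0.    -1.   ]]
```

View pics/g3.png

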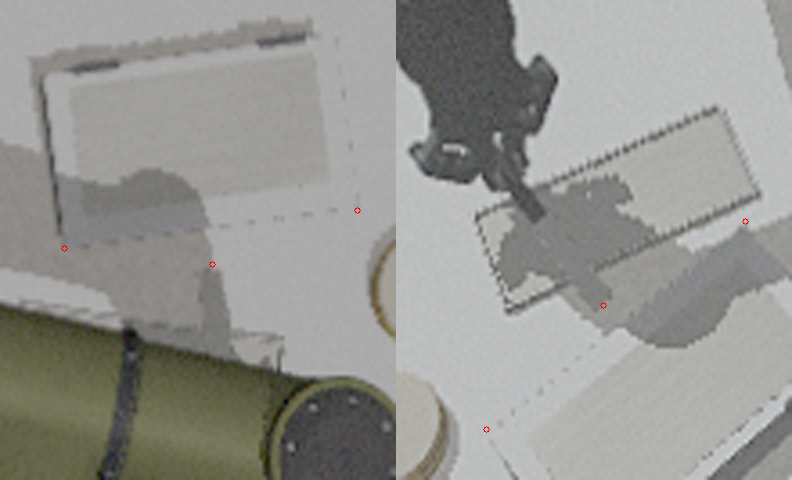

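The drawn cover-edge points match the dashed edge in both views, and the tip stands about 25 mm short of the front edge. The blade and its shadow line up at crop (212,264). I'll insert and lever.

Call:
carry_out:
  targets:
    - {"tx": -0.04,"ty": 0.0,"tz": 0.0,"rx": 0.0,"ry": 0.0,"rz": 0.0,"hand": -1.0}
    - {"tx": -0.07,"ty": 0.0,"tz": 0.0,"rx": 0.0,"ry": 0.0,"rz": 0.0,"hand": -1.0}
    - {"tx": -0.1,"ty": 0.0,"tz": 0.0,"rx": 0.0,"ry": 0.0,"rz": 0.0,"hand": -1.0}
    - {"tx": -0.117,"ty": 0.0,"tz": 0.0,"rx": 0.0,"ry": 0.0,"rz": 0.0,"hand": -1.0}
    - {"tx": -0.117,"ty": 0.0,"tz": 0.0,"rx": 0.0,"ry": 0.0,"rz": 0.0,"hand": -1.0}

```text
clock: 7.0
position: [0.3729, -0.2775, 0.033]
tcp_rot: [0.0, -0.048, 0.999, -0.0]
force: [-0.5, -0.2, 0.1]
width: 0.145
finger_force: 62.0
```

Call:
carry_out:
  targets:
    - {"tx": 0.0,"ty": 0.0,"tz": -0.015,"rx": 0.0,"ry": 0.0,"rz": 0.0,"hand": -1.0}
    - {"tx": 0.0,"ty": 0.0,"tz": -0.03,"rx": 0.0,"ry": 0.0,"rz": 0.0,"hand": -1.0}
    - {"tx": -0.0047,"ty": 0.0,"tz": -0.0506,"rx": 0.0,"ry": 0.0,"rz": 0.0,"hand": -1.0}
    - {"tx": -0.0047,"ty": 0.0,"tz": -0.0506,"rx": 0.0,"ry": 0.0,"rz": 0.0,"hand": -1.0}

```text
clock: 7.33
position: [0.3734, -0.2777, 0.0491]
tcp_rot: [0.0, -0.047, 0.999, -0.0]
force: [-0.6, -0.5, -2.3]
width: 0.143
finger_force: 61.8
```

The 2.3 N downward load shows the blade is lifting the cover. I'll continue the arc.

Call:
carry_out:
  targets:
    - {"tx": -0.006,"ty": 0.0,"tz": -0.02,"rx": 0.0,"ry": 0.0,"rz": 0.0,"hand": -1.0}
    - {"tx": -0.012,"ty": 0.0,"tz": -0.04,"rx": 0.0,"ry": 0.0,"rz": 0.0,"hand": -1.0}
    - {"tx": -0.02,"ty": 0.0,"tz": -0.059,"rx": 0.0,"ry": 0.0,"rz": 0.0,"hand": -1.0}
    - {"tx": -0.028,"ty": 0.0,"tz": -0.077,"rx": 0.0,"ry": 0.0,"rz": 0.0,"hand": -1.0}
    - {"tx": -0.038,"ty": 0.0,"tz": -0.095,"rx": 0.0,"ry": 0.0,"rz": 0.0,"hand": -1.0}
    - {"tx": -0.05,"ty": 0.0,"tz": -0.116,"rx": 0.0,"ry": 0.0,"rz": 0.0,"hand": -1.0}
    - {"tx": -0.0635,"ty": 0.0,"tz": -0.135,"rx": 0.0,"ry": 0.0,"rz": 0.0,"hand": -1.0}
    - {"tx": -0.078,"ty": 0.0,"tz": -0.153,"rx": 0.0,"ry": 0.0,"rz": 0.0,"hand": -1.0}
    - {"tx": -0.093,"ty": 0.0,"tz": -0.1705,"rx": 0.0,"ry": 0.0,"rz": 0.0,"hand": -1.0}
    - {"tx": -0.109,"ty": 0.0,"tz": -0.186,"rx": 0.0,"ry": 0.0,"rz": 0.0,"hand": -1.0}

```text
clock: 8.17
position: [0.4063, -0.2743, 0.1042]
tcp_rot: [0.0, -0.047, 0.999, -0.0]
force: [-2.2, -0.1, -1.6]
width: 0.143
finger_force: 61.9
```

Call:
carry_out:
  targets:
    - {"tx": -0.0227,"ty": 0.0,"tz": -0.019,"rx": 0.0,"ry": 0.0,"rz": 0.0,"hand": -1.0}
    - {"tx": -0.0465,"ty": 0.0,"tz": -0.036,"rx": 0.0,"ry": 0.0,"rz": 0.0,"hand": -1.0}
    - {"tx": -0.071,"ty": 0.0,"tz": -0.051,"rx": 0.0,"ry": 0.0,"rz": 0.0,"hand": -1.0}
    - {"tx": -0.0966,"ty": 0.0,"tz": -0.0635,"rx": 0.0,"ry": 0.0,"rz": 0.0,"hand": -1.0}
    - {"tx": -0.1225,"ty": 0.0,"tz": -0.0735,"rx": 0.0,"ry": 0.0,"rz": 0.0,"hand": -1.0}
    - {"tx": -0.149,"ty": 0.0,"tz": -0.081,"rx": 0.0,"ry": 0.0,"rz": 0.0,"hand": -1.0}
    - {"tx": -0.175,"ty": 0.0,"tz": -0.086,"rx": 0.0,"ry": 0.0,"rz": 0.0,"hand": -1.0}
    - {"tx": -0.201,"ty": 0.0,"tz": -0.089,"rx": 0.0,"ry": 0.0,"rz": 0.0,"hand": -1.0}
    - {"tx": -0.2265,"ty": 0.0,"tz": -0.09,"rx": 0.0,"ry": 0.0,"rz": 0.0,"hand": -1.0}
    - {"tx": -0.2516,"ty": 0.0,"tz": -0.089,"rx": 0.0,"ry": 0.0,"rz": 0.0,"hand": -1.0}
    - {"tx": -0.276,"ty": 0.0,"tz": -0.085,"rx": 0.0,"ry": 0.0,"rz": 0.0,"hand": -1.0}

```text
clock: 9.08
position: [0.4892, -0.2664, 0.1292]
tcp_rot: [0.0, -0.047, 0.999, -0.0]
force: [-2.7, 0.0, 0.0]
width: 0.141
finger_force: 62.1
```

```bash
python3 - <<'E'
from h import *
a=cap('top');b=cap('scene')
G=lambda i:np.uint8(255*(i['pixels']/255.)**.6)
t=[cv2.resize(G(c)[v:v+h,u:u+w],(400,440),interpolation=cv2.INTER_CUBIC) for c,(u,v,w,h) in((a,(300,150,120,132)),(b,(130,140,150,165)))]
cv2.imwrite('pics/g4.png',np.hstack(t))
print(tool()[0],robot.get_obs()['force'])
E
```

```text
[ 0.48932702 -0.26617261  0.12844856] [-0.34365039 -0.17334531 -0.2819664 ]
```

View pics/g4.png

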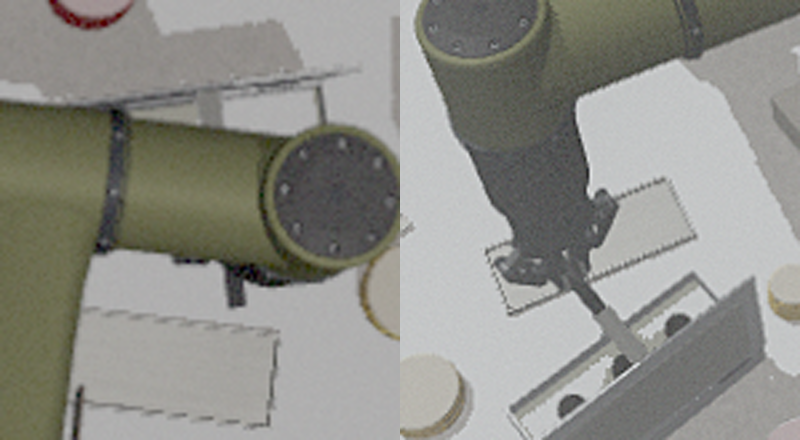

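The cover is open at about 1.45 rad, and three stoppers are visible in the plate. I'll take the spatula back to its tray.

```bash
python3 - <<'E'
from h import *
p,r=tool(); y1=-174.6
plan([((.34,-.281,.13),down(y1),1),((.35,-.275,.13),down(-147),1),((.37,-.27,.13),down(-119),1),((.392,-.258,.13),down(-91.2),1),((.392,-.258,.0065),down(-91.2),1),((.392,-.258,.15),down(-91.2),1)],((.4893,-.2662,.1288),down(y1)))
E
```

```text
[ 0.34  -0.281  0.13 ] t [ 0.5001 -0.0023 -0.004 ] r [0. 0. 0.]  END
[ 0.35  -0.275  0.13 ] t [-0.0351  0.0168  0.    ] r [ 0.    0.   -0.92]  END
[ 0.37 -0.27  0.13] t [-0.065  -0.0223 -0.    ] r [ 0.      0.     -0.9333]  END
[ 0.392 -0.258  0.13 ] t [-0.0705 -0.0447 -0.    ] r [ 0.      0.     -0.9267]  END
[ 0.392 -0.258  0.006] t [ 0.     -0.      0.4117] r [0. 0. 0.]  END
[ 0.392 -0.258  0.15 ] t [ 0.      0.     -0.4783] r [0. 0. 0.]  END
```

Call:
carry_out:
  targets:
    - {"tx": 0.1,"ty": -0.002,"tz": -0.004,"rx": 0.0,"ry": 0.0,"rz": 0.0,"hand": -1.0}
    - {"tx": 0.2,"ty": -0.002,"tz": -0.004,"rx": 0.0,"ry": 0.0,"rz": 0.0,"hand": -1.0}
    - {"tx": 0.3,"ty": -0.002,"tz": -0.004,"rx": 0.0,"ry": 0.0,"rz": 0.0,"hand": -1.0}
    - {"tx": 0.4,"ty": -0.002,"tz": -0.004,"rx": 0.0,"ry": 0.0,"rz": 0.0,"hand": -1.0}
    - {"tx": 0.5,"ty": -0.002,"tz": -0.004,"rx": 0.0,"ry": 0.0,"rz": 0.0,"hand": -1.0}
    - {"tx": 0.5,"ty": -0.002,"tz": -0.004,"rx": 0.0,"ry": 0.0,"rz": 0.0,"hand": -1.0}

```text
clock: 9.68
position: [0.3362, -0.2816, 0.131]
tcp_rot: [0.001, -0.046, 0.999, -0.0]
force: [1.0, -0.6, -0.1]
width: 0.142
finger_force: 62.0
```

Call:
carry_out:
  targets:
    - {"tx": -0.035,"ty": 0.017,"tz": 0.0,"rx": 0.0,"ry": 0.0,"rz": -0.2,"hand": -1.0}
    - {"tx": -0.035,"ty": 0.017,"tz": 0.0,"rx": 0.0,"ry": 0.0,"rz": -0.4,"hand": -1.0}
    - {"tx": -0.035,"ty": 0.017,"tz": 0.0,"rx": 0.0,"ry": 0.0,"rz": -0.6,"hand": -1.0}
    - {"tx": -0.035,"ty": 0.017,"tz": 0.0,"rx": 0.0,"ry": 0.0,"rz": -0.8,"hand": -1.0}
    - {"tx": -0.035,"ty": 0.017,"tz": 0.0,"rx": 0.0,"ry": 0.0,"rz": -0.92,"hand": -1.0}
    - {"tx": -0.035,"ty": 0.017,"tz": 0.0,"rx": 0.0,"ry": 0.0,"rz": -0.92,"hand": -1.0}

```text
clock: 10.18
position: [0.3493, -0.2751, 0.1304]
tcp_rot: [0.001, -0.285, 0.958, -0.0]
force: [0.9, -0.6, -0.7]
width: 0.139
finger_force: 62.0
```

Call:
carry_out:
  targets:
    - {"tx": -0.065,"ty": -0.022,"tz": 0.0,"rx": 0.0,"ry": 0.0,"rz": -0.2,"hand": -1.0}
    - {"tx": -0.065,"ty": -0.022,"tz": 0.0,"rx": 0.0,"ry": 0.0,"rz": -0.4,"hand": -1.0}
    - {"tx": -0.065,"ty": -0.022,"tz": 0.0,"rx": 0.0,"ry": 0.0,"rz": -0.6,"hand": -1.0}
    - {"tx": -0.065,"ty": -0.022,"tz": 0.0,"rx": 0.0,"ry": 0.0,"rz": -0.8,"hand": -1.0}
    - {"tx": -0.065,"ty": -0.022,"tz": 0.0,"rx": 0.0,"ry": 0.0,"rz": -0.933,"hand": -1.0}
    - {"tx": -0.065,"ty": -0.022,"tz": 0.0,"rx": 0.0,"ry": 0.0,"rz": -0.933,"hand": -1.0}

```text
clock: 10.68
position: [0.3692, -0.27, 0.1303]
tcp_rot: [0.0, -0.508, 0.862, -0.0]
force: [0.3, 0.8, -0.7]
width: 0.142
finger_force: 62.0
```

Call:
carry_out:
  targets:
    - {"tx": -0.0705,"ty": -0.045,"tz": 0.0,"rx": 0.0,"ry": 0.0,"rz": -0.2,"hand": -1.0}
    - {"tx": -0.0705,"ty": -0.045,"tz": 0.0,"rx": 0.0,"ry": 0.0,"rz": -0.4,"hand": -1.0}
    - {"tx": -0.0705,"ty": -0.045,"tz": 0.0,"rx": 0.0,"ry": 0.0,"rz": -0.6,"hand": -1.0}
    - {"tx": -0.0705,"ty": -0.045,"tz": 0.0,"rx": 0.0,"ry": 0.0,"rz": -0.8,"hand": -1.0}
    - {"tx": -0.0705,"ty": -0.045,"tz": 0.0,"rx": 0.0,"ry": 0.0,"rz": -0.927,"hand": -1.0}
    - {"tx": -0.0705,"ty": -0.045,"tz": 0.0,"rx": 0.0,"ry": 0.0,"rz": -0.927,"hand": -1.0}

```text
clock: 11.18
position: [0.3911, -0.2581, 0.1303]
tcp_rot: [0.0, -0.699, 0.715, -0.0]
force: [0.4, 1.0, -0.4]
width: 0.139
finger_force: 62.0
```

Call:
carry_out:
  targets:
    - {"tx": 0.0,"ty": 0.0,"tz": 0.1,"rx": 0.0,"ry": 0.0,"rz": 0.0,"hand": -1.0}
    - {"tx": 0.0,"ty": 0.0,"tz": 0.2,"rx": 0.0,"ry": 0.0,"rz": 0.0,"hand": -1.0}
    - {"tx": 0.0,"ty": 0.0,"tz": 0.28,"rx": 0.0,"ry": 0.0,"rz": 0.0,"hand": -1.0}
    - {"tx": 0.0,"ty": 0.0,"tz": 0.34,"rx": 0.0,"ry": 0.0,"rz": 0.0,"hand": -1.0}
    - {"tx": 0.0,"ty": 0.0,"tz": 0.38,"rx": 0.0,"ry": 0.0,"rz": 0.0,"hand": -1.0}
    - {"tx": 0.0,"ty": 0.0,"tz": 0.4,"rx": 0.0,"ry": 0.0,"rz": 0.0,"hand": -1.0}
    - {"tx": 0.0,"ty": 0.0,"tz": 0.411,"rx": 0.0,"ry": 0.0,"rz": 0.0,"hand": -1.0}
    - {"tx": 0.0,"ty": 0.0,"tz": 0.411,"rx": 0.0,"ry": 0.0,"rz": 0.0,"hand": -1.0}

```text
clock: 11.85
position: [0.3911, -0.2582, 0.0071]
tcp_rot: [-0.0, -0.699, 0.715, -0.0]
force: [0.0, 0.8, -0.5]
width: 0.142
finger_force: 62.1
```

Call:
carry_out:
  targets:
    - {"tx": 0.0,"ty": 0.0,"tz": 0.006,"rx": 0.0,"ry": 0.0,"rz": 0.0,"hand": -1.0}
    - {"tx": 0.0,"ty": 0.0,"tz": 0.006,"rx": 0.0,"ry": 0.0,"rz": 0.0,"hand": -1.0}
    - {"tx": 0.0,"ty": 0.0,"tz": 0.006,"rx": 0.0,"ry": 0.0,"rz": 0.0,"hand": -0.35}
    - {"tx": 0.0,"ty": 0.0,"tz": 0.006,"rx": 0.0,"ry": 0.0,"rz": 0.0,"hand": -0.35}
    - {"tx": 0.0,"ty": 0.0,"tz": 0.006,"rx": 0.0,"ry": 0.0,"rz": 0.0,"hand": -0.35}
    - {"tx": 0.0,"ty": 0.0,"tz": 0.006,"rx": 0.0,"ry": 0.0,"rz": 0.0,"hand": -0.35}
    - {"tx": 0.0,"ty": 0.0,"tz": -0.05,"rx": 0.0,"ry": 0.0,"rz": 0.0,"hand": -0.35}
    - {"tx": 0.0,"ty": 0.0,"tz": -0.15,"rx": 0.0,"ry": 0.0,"rz": 0.0,"hand": -0.35}
    - {"tx": 0.0,"ty": 0.0,"tz": -0.28,"rx": 0.0,"ry": 0.0,"rz": 0.0,"hand": -0.35}
    - {"tx": 0.0,"ty": 0.0,"tz": -0.4,"rx": 0.0,"ry": 0.0,"rz": 0.0,"hand": -0.35}
    - {"tx": 0.0,"ty": 0.0,"tz": -0.65,"rx": 0.0,"ry": 0.0,"rz": 0.0,"hand": -0.35}
    - {"tx": 0.0,"ty": 0.0,"tz": -0.65,"rx": 0.0,"ry": 0.0,"rz": 0.0,"hand": -0.35}

```text
clock: 12.85
position: [0.3909, -0.2584, 0.2054]
tcp_rot: [0.0, -0.7, 0.714, -0.001]
force: [0.9, 0.2, 0.3]
width: 0.324
finger_force: 0.0
```

Call:
carry_out:
  targets:
    - {"tx": -0.4,"ty": 0.0,"tz": 0.0,"rx": 0.0,"ry": 0.0,"rz": -0.95,"hand": -0.35}
    - {"tx": -0.4,"ty": 0.0,"tz": 0.0,"rx": 0.0,"ry": 0.0,"rz": -0.95,"hand": 0.2}
    - {"tx": -0.4,"ty": 0.0,"tz": 0.0,"rx": 0.0,"ry": 0.0,"rz": -0.95,"hand": 0.2}
    - {"tx": -0.4,"ty": 0.0,"tz": 0.0,"rx": 0.0,"ry": 0.0,"rz": -0.95,"hand": 0.2}
    - {"tx": -0.4,"ty": 0.0,"tz": 0.0,"rx": 0.0,"ry": 0.0,"rz": -0.95,"hand": 0.2}

```text
clock: 13.27
position: [0.3938, -0.1364, 0.2024]
tcp_rot: [-0.0, 0.856, -0.516, 0.001]
force: [0.3, -0.8, 0.0]
width: 0.597
finger_force: 0.0
```

Call:
carry_out:
  targets:
    - {"tx": 0.0,"ty": 0.0,"tz": 0.0,"rx": 0.0,"ry": 0.0,"rz": -0.95,"hand": 0.2}
    - {"tx": 0.0,"ty": 0.0,"tz": 0.0,"rx": 0.0,"ry": 0.0,"rz": -0.95,"hand": 0.2}
    - {"tx": 0.0,"ty": 0.0,"tz": 0.0,"rx": 0.0,"ry": 0.0,"rz": -0.95,"hand": 0.2}
    - {"tx": 0.0,"ty": 0.0,"tz": 0.0,"rx": 0.0,"ry": 0.0,"rz": -0.95,"hand": 0.2}
    - {"tx": 0.0,"ty": 0.0,"tz": 0.0,"rx": 0.0,"ry": 0.0,"rz": -0.95,"hand": 0.2}

```text
clock: 13.68
position: [0.3933, -0.1391, 0.2019]
tcp_rot: [0.0, 0.956, -0.295, -0.0]
force: [-0.5, 0.5, -0.2]
width: 0.602
finger_force: 0.0
```

Call:
carry_out:
  targets:
    - {"tx": 0.0,"ty": 0.0,"tz": 0.0,"rx": 0.0,"ry": 0.0,"rz": -0.95,"hand": 0.2}
    - {"tx": 0.0,"ty": 0.0,"tz": 0.0,"rx": 0.0,"ry": 0.0,"rz": -0.95,"hand": 0.2}
    - {"tx": 0.0,"ty": 0.0,"tz": 0.0,"rx": 0.0,"ry": 0.0,"rz": -0.95,"hand": 0.2}
    - {"tx": 0.0,"ty": 0.0,"tz": 0.0,"rx": 0.0,"ry": 0.0,"rz": -0.95,"hand": 0.2}
    - {"tx": 0.0,"ty": 0.0,"tz": 0.0,"rx": 0.0,"ry": 0.0,"rz": -0.95,"hand": 0.2}

```text
clock: 14.1
position: [0.3933, -0.1388, 0.2019]
tcp_rot: [0.0, 0.999, -0.051, -0.0]
force: [-0.2, 0.2, -0.2]
width: 0.598
finger_force: 0.0
```

```bash
python3 - <<'E'
from h import *
print(tool()[0],tool()[1].as_matrix().round(2).tolist())
a=cap('top','t5.png');b=cap('scene','s5.png')
G=lambda i:np.uint8(255*(i['pixels']/255.)**.6)
t=[cv2.resize(G(c)[v:v+h,u:u+w],(400,400),interpolation=cv2.INTER_CUBIC) for c,(u,v,w,h) in((a,(300,165,120,120)),(b,(150,200,130,130)))]
P=[case2w(-.015,y,.042) for y in(-.07,0,.07)]
for i,(c,(u,v,w,h)) in enumerate(((a,(300,165,120,120)),(b,(150,200,130,130)))):
    for x,y in proj(c,P): cv2.circle(t[i],(int((x-u+.5)*400/w),int((y-v+.5)*400/h)),2,(0,0,255),-1)
    g=cv2.cvtColor(c['pixels'],cv2.COLOR_BGR2GRAY)
    for x,y in proj(c,P):
        x0,y0=int(x)-8,int(y)-8; m=np.uint8(g[y0:y0+17,x0:x0+17]<50); n,l,s,ce=cv2.connectedComponentsWithStats(m)
        if n>1:
            k=1+np.argmax(s[1:,4]); print(i,s[k],onz(c,[ce[k]+[x0,y0]],.036).round(4), 'exp',case2w(0,0,0)[:2])
print(np.round(P,4))
cv2.imwrite('pics/g5.png',np.hstack(t))
E
```

```text
[ 0.39331042 -0.13884309  0.20188753] [[0.99, -0.1, -0.0], [-0.1, -0.99, -0.0], [-0.0, 0.0, -1.0]]
0 [ 3  3 11 11 83] [[ 0.5704 -0.3286  0.036 ]] exp [ 0.5769 -0.258 ]
0 [ 3  4 11 10 78] [[ 0.5633 -0.2587  0.036 ]] exp [ 0.5769 -0.258 ]
0 [ 4  4 10 10 78] [[ 0.5553 -0.19    0.036 ]] exp [ 0.5769 -0.258 ]
1 [ 5  5  9  8 37] [[ 0.5646 -0.3296  0.036 ]] exp [ 0.5769 -0.258 ]
1 [ 4  5  9  8 47] [[ 0.5576 -0.2602  0.036 ]] exp [ 0.5769 -0.258 ]
1 [ 4  5  8  8 40] [[ 0.5493 -0.1909  0.036 ]] exp [ 0.5769 -0.258 ]
[[ 0.5686 -0.3291  0.042 ]
 [ 0.562  -0.2594  0.042 ]
 [ 0.5554 -0.1897  0.042 ]]
```

View pics/g5.png

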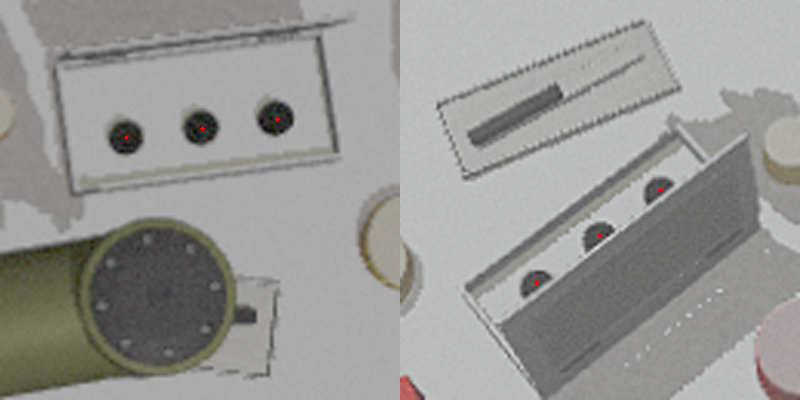

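The predicted head centres (red dots) sit on all three stoppers, and the spatula lies in its tray. I'll take the left stopper (case y=+70) first.

```bash
python3 - <<'E'
from h import *
y=5.4
plan([((.5553,-.1898,.15),down(y),1),((.5553,-.1898,.027),down(y),1),((.5553,-.1898,.23),down(y),1),((.5584,.1,.23),down(y),1)])
E
```

```text
[ 0.555 -0.19   0.15 ] t [0.5552 0.1111 0.1729] r [ 0.0004  0.0005 -0.3868]  END
[ 0.555 -0.19   0.027] t [-0.   -0.    0.41] r [0. 0. 0.]  END
[ 0.555 -0.19   0.23 ] t [ 0.      0.     -0.6767] r [0. 0. 0.]  END
[0.558 0.1   0.23 ] t [ 0.1012 -0.9607 -0.    ] r [0. 0. 0.]  END
```

Call:
carry_out:
  targets:
    - {"tx": 0.555,"ty": 0.111,"tz": 0.173,"rx": 0.0,"ry": 0.0,"rz": -0.387,"hand": 0.2}
    - {"tx": 0.555,"ty": 0.111,"tz": 0.173,"rx": 0.0,"ry": 0.0,"rz": -0.387,"hand": 0.2}
    - {"tx": 0.555,"ty": 0.111,"tz": 0.173,"rx": 0.0,"ry": 0.0,"rz": -0.387,"hand": 0.2}
    - {"tx": 0.555,"ty": 0.111,"tz": 0.173,"rx": 0.0,"ry": 0.0,"rz": -0.387,"hand": 0.2}
    - {"tx": 0.555,"ty": 0.111,"tz": 0.173,"rx": 0.0,"ry": 0.0,"rz": -0.387,"hand": 0.2}
    - {"tx": 0.555,"ty": 0.111,"tz": 0.173,"rx": 0.0,"ry": 0.0,"rz": -0.387,"hand": 0.2}
    - {"tx": 0.555,"ty": 0.111,"tz": 0.173,"rx": 0.0,"ry": 0.0,"rz": -0.387,"hand": 0.2}

```text
clock: 14.78
position: [0.5556, -0.1883, 0.1488]
tcp_rot: [0.0, 0.999, 0.049, -0.001]
force: [-0.3, 0.1, 0.6]
width: 0.602
finger_force: 0.0
```

Call:
carry_out:
  targets:
    - {"tx": 0.0,"ty": 0.0,"tz": 0.1,"rx": 0.0,"ry": 0.0,"rz": 0.0,"hand": 0.2}
    - {"tx": 0.0,"ty": 0.0,"tz": 0.2,"rx": 0.0,"ry": 0.0,"rz": 0.0,"hand": 0.2}
    - {"tx": 0.0,"ty": 0.0,"tz": 0.27,"rx": 0.0,"ry": 0.0,"rz": 0.0,"hand": 0.2}
    - {"tx": 0.0,"ty": 0.0,"tz": 0.32,"rx": 0.0,"ry": 0.0,"rz": 0.0,"hand": 0.2}
    - {"tx": 0.0,"ty": 0.0,"tz": 0.36,"rx": 0.0,"ry": 0.0,"rz": 0.0,"hand": 0.2}
    - {"tx": 0.0,"ty": 0.0,"tz": 0.39,"rx": 0.0,"ry": 0.0,"rz": 0.0,"hand": 0.2}
    - {"tx": 0.0,"ty": 0.0,"tz": 0.41,"rx": 0.0,"ry": 0.0,"rz": 0.0,"hand": 0.2}
    - {"tx": 0.0,"ty": 0.0,"tz": 0.41,"rx": 0.0,"ry": 0.0,"rz": 0.0,"hand": 0.2}

```text
clock: 15.45
position: [0.5554, -0.1877, 0.0268]
tcp_rot: [-0.0, 0.999, 0.051, -0.0]
force: [0.3, -0.7, 0.3]
width: 0.6
finger_force: 0.0
```

Call:
carry_out:
  targets:
    - {"tx": 0.0,"ty": 0.0,"tz": 0.0,"rx": 0.0,"ry": 0.0,"rz": 0.0,"hand": -1.0}
    - {"tx": 0.0,"ty": 0.0,"tz": 0.0,"rx": 0.0,"ry": 0.0,"rz": 0.0,"hand": -1.0}
    - {"tx": 0.0,"ty": 0.0,"tz": 0.0,"rx": 0.0,"ry": 0.0,"rz": 0.0,"hand": -1.0}
    - {"tx": 0.0,"ty": 0.0,"tz": 0.0,"rx": 0.0,"ry": 0.0,"rz": 0.0,"hand": -1.0}
    - {"tx": 0.0,"ty": 0.0,"tz": 0.0,"rx": 0.0,"ry": 0.0,"rz": 0.0,"hand": -1.0}
    - {"tx": 0.0,"ty": 0.0,"tz": 0.0,"rx": 0.0,"ry": 0.0,"rz": 0.0,"hand": -1.0}

```text
clock: 15.95
position: [0.5567, -0.1884, 0.0288]
tcp_rot: [0.001, 0.999, 0.052, 0.001]
force: [-0.7, -1.7, 5.4]
width: 0.343
finger_force: 59.5
```

Call:
carry_out:
  targets:
    - {"tx": 0.0,"ty": 0.0,"tz": -0.06,"rx": 0.0,"ry": 0.0,"rz": 0.0,"hand": -1.0}
    - {"tx": 0.0,"ty": 0.0,"tz": -0.15,"rx": 0.0,"ry": 0.0,"rz": 0.0,"hand": -1.0}
    - {"tx": 0.0,"ty": 0.0,"tz": -0.28,"rx": 0.0,"ry": 0.0,"rz": 0.0,"hand": -1.0}
    - {"tx": 0.0,"ty": 0.0,"tz": -0.42,"rx": 0.0,"ry": 0.0,"rz": 0.0,"hand": -1.0}
    - {"tx": 0.0,"ty": 0.0,"tz": -0.55,"rx": 0.0,"ry": 0.0,"rz": 0.0,"hand": -1.0}
    - {"tx": 0.0,"ty": 0.0,"tz": -0.68,"rx": 0.0,"ry": 0.0,"rz": 0.0,"hand": -1.0}
    - {"tx": 0.0,"ty": 0.0,"tz": -0.68,"rx": 0.0,"ry": 0.0,"rz": 0.0,"hand": -1.0}

```text
clock: 16.53
position: [0.5581, -0.1888, 0.2411]
tcp_rot: [0.002, 0.999, 0.052, 0.007]
force: [0.2, -1.1, 1.9]
width: 0.342
finger_force: 59.9
```

```bash
python3 - <<'E'
from h import *
print(tool()[0],tool()[1].as_matrix().round(3).tolist())
a=cap('top','t6.png');b=cap('scene','s6.png')
a0=cv2.imread('pics/top0.png'); b0=cv2.imread('pics/scene0.png')
for n,x,y,c in(('aL',a0,a['pixels'],(140,180,45,45)),('aR',a0,a['pixels'],(215,180,42,45)),('bL',b0,b['pixels'],(355,145,60,45)),('bR',b0,b['pixels'],(300,170,60,45))):
    u,v,w,h=c; d=cv2.absdiff(x[v:v+h,u:u+w],y[v:v+h,u:u+w]).max(2); print(n,(d>25).sum())
G=lambda i:np.uint8(255*(i['pixels']/255.)**.6)
def tile(c,u,v,w,h):
    t=cv2.resize(G(c)[v:v+h,u:u+w],(400,300),interpolation=cv2.INTER_LANCZOS4)
    t=cv2.convertScaleAbs(t,alpha=1.8,beta=-110)
    for P,col in(((.5584,.1101,.162),(0,0,255)),((.5746,.3379,.162),(255,0,0))):
        for rr in(.015,):
            q=[np.add(P,(rr*np.cos(k),rr*np.sin(k),0)) for k in np.linspace(0,6.28,24)]
            for x,y in proj(c,q): cv2.circle(t,(int((x-u+.5)*400/w),int((y-v+.5)*300/h)),1,col,-1)
    return t
t=[tile(a,140,180,40,30),tile(a,215,180,40,30),tile(b,300,170,60,45),tile(b,355,145,60,45)]
cv2.imwrite('pics/m6.png',np.vstack([np.hstack(t[:2]),np.hstack(t[2:])]))
E
```

```text
[ 0.55810149 -0.18884317  0.24110994] [[0.995, 0.103, 0.013], [0.103, -0.995, -0.003], [0.013, 0.005, -1.0]]
aL 0
aR 548
bL 665
bR 263
```

View pics/m6.png

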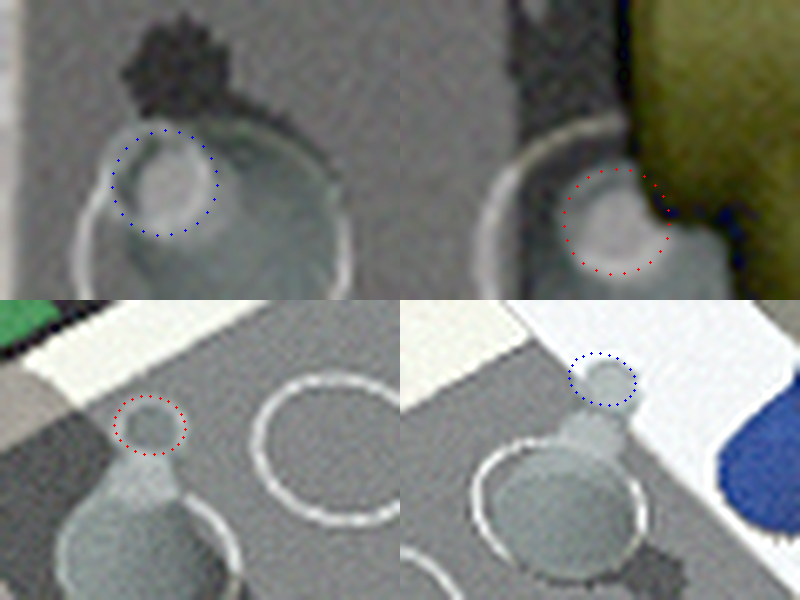

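The dotted rims fit to about a pixel, and a small correction gives R=(0.560,0.111) and L=(0.5775,0.339). Neither flask has moved.

```bash
python3 - <<'E'
from h import *
print(tool()[0],tool()[1].as_matrix().round(3).tolist())
y=5.4
plan([((.56,.1108,.23),down(y))])
plan([((.56,.0,.23),down(y),1),((.56,.1108,.23),down(y),1),((.56,.1108,.19),down(y),1),((.56,.1108,.163),down(y),1)])
E
```

```text
[ 0.55661753 -0.18750029  0.23311609] [[0.995, 0.103, 0.004], [0.103, -0.995, 0.001], [0.004, -0.0, -1.0]]
[0.56  0.111 0.23 ] t [ 0.1137 -0.9879  0.011 ] r [-0.0003 -0.008   0.0173]  
[0.56 0.   0.23] t [ 0.0756 -0.6205  0.0108] r [-0.0003 -0.008   0.0173]  END
[0.56  0.111 0.23 ] t [ 0.0348 -0.3677 -0.    ] r [0. 0. 0.]  END
[0.56  0.111 0.19 ] t [-0.     -0.      0.1333] r [0. 0. 0.]  END
[0.56  0.111 0.163] t [-0.   -0.    0.09] r [0. 0. 0.]  END
```

Call:
carry_out:
  targets:
    - {"tx": 0.114,"ty": -0.988,"tz": 0.011,"rx": 0.0,"ry": 0.0,"rz": 0.017,"hand": -1.0}
    - {"tx": 0.114,"ty": -0.988,"tz": 0.011,"rx": 0.0,"ry": 0.0,"rz": 0.017,"hand": -1.0}
    - {"tx": 0.114,"ty": -0.988,"tz": 0.011,"rx": 0.0,"ry": 0.0,"rz": 0.017,"hand": -1.0}
    - {"tx": 0.114,"ty": -0.988,"tz": 0.011,"rx": 0.0,"ry": 0.0,"rz": 0.017,"hand": -1.0}
    - {"tx": 0.114,"ty": -0.988,"tz": 0.011,"rx": 0.0,"ry": 0.0,"rz": 0.017,"hand": -1.0}
    - {"tx": 0.114,"ty": -0.988,"tz": 0.011,"rx": 0.0,"ry": 0.0,"rz": 0.017,"hand": -1.0}
    - {"tx": 0.114,"ty": -0.988,"tz": 0.011,"rx": 0.0,"ry": 0.0,"rz": 0.017,"hand": -1.0}
    - {"tx": 0.114,"ty": -0.988,"tz": 0.011,"rx": 0.0,"ry": 0.0,"rz": 0.017,"hand": -1.0}
    - {"tx": 0.114,"ty": -0.988,"tz": 0.011,"rx": 0.0,"ry": 0.0,"rz": 0.017,"hand": -1.0}
    - {"tx": 0.114,"ty": -0.988,"tz": 0.011,"rx": 0.0,"ry": 0.0,"rz": 0.017,"hand": -1.0}
    - {"tx": 0.114,"ty": -0.988,"tz": 0.011,"rx": 0.0,"ry": 0.0,"rz": 0.017,"hand": -1.0}
    - {"tx": 0.114,"ty": -0.988,"tz": 0.011,"rx": 0.0,"ry": 0.0,"rz": 0.017,"hand": -1.0}

```text
clock: 17.63
position: [0.5592, 0.1094, 0.2274]
tcp_rot: [0.0, 0.999, 0.046, -0.0]
force: [0.5, -0.2, -0.3]
width: 0.342
finger_force: 59.9
```

```bash
python3 - <<'E'
from h import *
print(tool()[0],tool()[1].as_matrix().round(3).tolist())
plan([((.56,.1108,.163),down(5.4))])
b=cap('scene');c=b
t=cv2.resize(np.uint8(255*(b['pixels'][130:250,270:400]/255.)**.6),None,fx=5,fy=5,interpolation=cv2.INTER_CUBIC)
cv2.imwrite('pics/g7.png',t)
E
```

```text
[0.55924057 0.10942201 0.2273622 ] [[0.996, 0.093, -0.001], [0.093, -0.996, -0.0], [-0.001, 0.0, -1.0]]
[0.56  0.111 0.163] t [ 0.0031 -0.0044  0.2145] r [ 0.0006  0.0011 -0.0026]
```

View pics/g7.png

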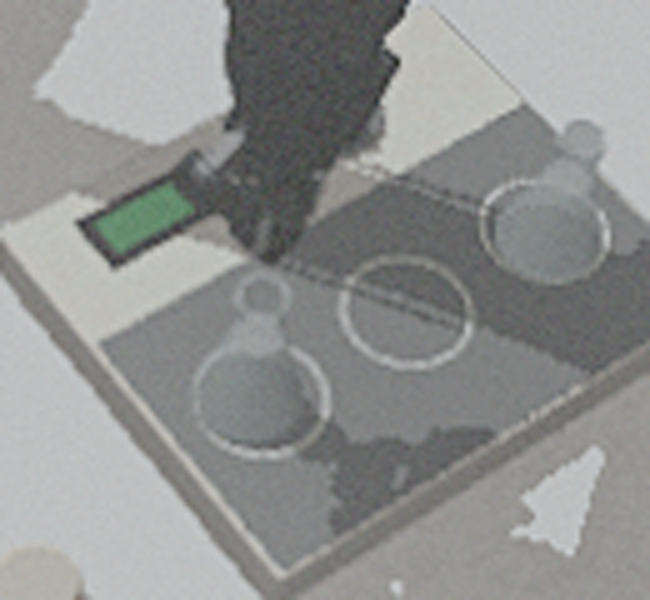

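The stopper hangs above the right flask's mouth, at crop (262,295). I'll descend gently.

Call:
carry_out:
  targets:
    - {"tx": 0.003,"ty": -0.0044,"tz": 0.04,"rx": 0.0,"ry": 0.0,"rz": 0.0,"hand": -1.0}
    - {"tx": 0.003,"ty": -0.0044,"tz": 0.08,"rx": 0.0,"ry": 0.0,"rz": 0.0,"hand": -1.0}
    - {"tx": 0.003,"ty": -0.0044,"tz": 0.11,"rx": 0.0,"ry": 0.0,"rz": 0.0,"hand": -1.0}
    - {"tx": 0.003,"ty": -0.0044,"tz": 0.13,"rx": 0.0,"ry": 0.0,"rz": 0.0,"hand": -1.0}
    - {"tx": 0.003,"ty": -0.0044,"tz": 0.145,"rx": 0.0,"ry": 0.0,"rz": 0.0,"hand": -1.0}
    - {"tx": 0.003,"ty": -0.0044,"tz": 0.16,"rx": 0.0,"ry": 0.0,"rz": 0.0,"hand": -1.0}
    - {"tx": 0.003,"ty": -0.0044,"tz": 0.175,"rx": 0.0,"ry": 0.0,"rz": 0.0,"hand": -1.0}
    - {"tx": 0.003,"ty": -0.0044,"tz": 0.175,"rx": 0.0,"ry": 0.0,"rz": 0.0,"hand": -1.0}

```text
clock: 18.35
position: [0.5597, 0.112, 0.1742]
tcp_rot: [0.0, 0.999, 0.047, -0.001]
force: [-0.9, -0.6, 0.1]
width: 0.345
finger_force: 59.9
```

Call:
carry_out:
  targets:
    - {"tx": 0.0,"ty": 0.0,"tz": 0.007,"rx": 0.0,"ry": 0.0,"rz": 0.0,"hand": -1.0}
    - {"tx": 0.0,"ty": 0.0,"tz": 0.014,"rx": 0.0,"ry": 0.0,"rz": 0.0,"hand": -1.0}
    - {"tx": 0.0,"ty": 0.0,"tz": 0.021,"rx": 0.0,"ry": 0.0,"rz": 0.0,"hand": -1.0}
    - {"tx": 0.0,"ty": 0.0,"tz": 0.027,"rx": 0.0,"ry": 0.0,"rz": 0.0,"hand": -1.0}
    - {"tx": 0.0,"ty": 0.0,"tz": 0.027,"rx": 0.0,"ry": 0.0,"rz": 0.0,"hand": -1.0}

```text
clock: 18.77
position: [0.56, 0.1118, 0.167]
tcp_rot: [0.0, 0.999, 0.047, -0.0]
force: [-0.7, -0.2, -0.3]
width: 0.347
finger_force: 59.9
```

Call:
carry_out:
  targets:
    - {"tx": 0.0,"ty": 0.0,"tz": 0.005,"rx": 0.0,"ry": 0.0,"rz": 0.0,"hand": -1.0}
    - {"tx": 0.0,"ty": 0.0,"tz": 0.01,"rx": 0.0,"ry": 0.0,"rz": 0.0,"hand": -1.0}
    - {"tx": 0.0,"ty": 0.0,"tz": 0.015,"rx": 0.0,"ry": 0.0,"rz": 0.0,"hand": -1.0}
    - {"tx": 0.0,"ty": 0.0,"tz": 0.015,"rx": 0.0,"ry": 0.0,"rz": 0.0,"hand": -1.0}

```text
clock: 19.1
position: [0.5614, 0.1118, 0.1669]
tcp_rot: [-0.0, 0.999, 0.047, 0.003]
force: [-4.5, -0.6, 13.2]
width: 0.345
finger_force: 61.2
```

Contact at 13 N with TCP z=0.1669, which is just the seated height expected from the grasp offset. I'll release.

Call:
carry_out:
  targets:
    - {"tx": 0.0,"ty": 0.0,"tz": -0.01,"rx": 0.0,"ry": 0.0,"rz": 0.0,"hand": -1.0}
    - {"tx": 0.0,"ty": 0.0,"tz": -0.01,"rx": 0.0,"ry": 0.0,"rz": 0.0,"hand": 0.15}
    - {"tx": 0.0,"ty": 0.0,"tz": -0.01,"rx": 0.0,"ry": 0.0,"rz": 0.0,"hand": 0.15}
    - {"tx": 0.0,"ty": 0.0,"tz": -0.01,"rx": 0.0,"ry": 0.0,"rz": 0.0,"hand": 0.15}
    - {"tx": 0.0,"ty": 0.0,"tz": -0.01,"rx": 0.0,"ry": 0.0,"rz": 0.0,"hand": 0.15}
    - {"tx": 0.0,"ty": 0.0,"tz": -0.06,"rx": 0.0,"ry": 0.0,"rz": 0.0,"hand": 0.15}
    - {"tx": 0.0,"ty": 0.0,"tz": -0.15,"rx": 0.0,"ry": 0.0,"rz": 0.0,"hand": 0.2}
    - {"tx": 0.0,"ty": 0.0,"tz": -0.25,"rx": 0.0,"ry": 0.0,"rz": 0.0,"hand": 0.2}
    - {"tx": 0.0,"ty": 0.0,"tz": -0.25,"rx": 0.0,"ry": 0.0,"rz": 0.0,"hand": 0.2}
    - {"tx": 0.0,"ty": 0.0,"tz": -0.25,"rx": 0.0,"ry": 0.0,"rz": 0.0,"hand": 0.2}
    - {"tx": 0.0,"ty": 0.0,"tz": -0.25,"rx": 0.0,"ry": 0.0,"rz": 0.0,"hand": 0.2}

```text
clock: 20.02
position: [0.5599, 0.1121, 0.2369]
tcp_rot: [-0.0, 0.999, 0.047, -0.0]
force: [0.2, -0.7, -0.7]
width: 0.6
finger_force: 0.0
```

```bash
python3 - <<'E'
from h import *
print(tool()[0],tool()[1].as_matrix().round(3).tolist())
b=cap('scene','s8.png'); g=cv2.cvtColor(b['pixels'],cv2.COLOR_BGR2GRAY)
y=5.4
plan([((.561,-.13,.235),down(y),1),((.562,-.2585,.15),down(y),1),((.562,-.2585,.027),down(y),1)])
E
```

```text
[0.55988711 0.11211529 0.23691506] [[0.996, 0.094, -0.001], [0.094, -0.996, 0.0], [-0.001, -0.0, -1.0]]
[ 0.561 -0.13   0.235] t [-0.0717  0.8035  0.0047] r [0.0006 0.0036 0.0004]  END
[ 0.562 -0.258  0.15 ] t [-0.037   0.4267  0.2833] r [0. 0. 0.]  END
[ 0.562 -0.258  0.027] t [-0.   -0.    0.41] r [0. 0. 0.]  END
```

Call:
carry_out:
  targets:
    - {"tx": -0.072,"ty": 0.8035,"tz": 0.005,"rx": 0.0,"ry": 0.0,"rz": 0.0,"hand": 0.2}
    - {"tx": -0.072,"ty": 0.8035,"tz": 0.005,"rx": 0.0,"ry": 0.0,"rz": 0.0,"hand": 0.2}
    - {"tx": -0.072,"ty": 0.8035,"tz": 0.005,"rx": 0.0,"ry": 0.0,"rz": 0.0,"hand": 0.2}
    - {"tx": -0.072,"ty": 0.8035,"tz": 0.005,"rx": 0.0,"ry": 0.0,"rz": 0.0,"hand": 0.2}
    - {"tx": -0.072,"ty": 0.8035,"tz": 0.005,"rx": 0.0,"ry": 0.0,"rz": 0.0,"hand": 0.2}
    - {"tx": -0.072,"ty": 0.8035,"tz": 0.005,"rx": 0.0,"ry": 0.0,"rz": 0.0,"hand": 0.2}
    - {"tx": -0.072,"ty": 0.8035,"tz": 0.005,"rx": 0.0,"ry": 0.0,"rz": 0.0,"hand": 0.2}

```text
clock: 20.65
position: [0.5601, -0.1351, 0.2345]
tcp_rot: [0.001, 0.999, 0.045, -0.002]
force: [-1.1, 1.4, 0.2]
width: 0.599
finger_force: 0.0
```

Call:
carry_out:
  targets:
    - {"tx": -0.037,"ty": 0.428,"tz": 0.1,"rx": 0.0,"ry": 0.0,"rz": 0.0,"hand": 0.2}
    - {"tx": -0.037,"ty": 0.428,"tz": 0.2,"rx": 0.0,"ry": 0.0,"rz": 0.0,"hand": 0.2}
    - {"tx": -0.037,"ty": 0.428,"tz": 0.28,"rx": 0.0,"ry": 0.0,"rz": 0.0,"hand": 0.2}
    - {"tx": -0.037,"ty": 0.428,"tz": 0.28,"rx": 0.0,"ry": 0.0,"rz": 0.0,"hand": 0.2}
    - {"tx": -0.037,"ty": 0.428,"tz": 0.28,"rx": 0.0,"ry": 0.0,"rz": 0.0,"hand": 0.2}
    - {"tx": -0.037,"ty": 0.428,"tz": 0.28,"rx": 0.0,"ry": 0.0,"rz": 0.0,"hand": 0.2}

```text
clock: 21.15
position: [0.5606, -0.2596, 0.1486]
tcp_rot: [-0.001, 0.999, 0.046, -0.003]
force: [0.2, 0.4, 0.7]
width: 0.599
finger_force: 0.0
```

```bash
python3 - <<'E'
from h import *
print(tool()[0])
plan([((.562,-.259,.0275),down(5.4),1)])
b=cap('scene','s8.png'); a=cap('top','t8.png')
u,v=300,160
G=lambda c,u,v,w,h:cv2.resize(np.uint8(255*(c['pixels'][v:v+h,u:u+w]/255.)**.6),(400,300),interpolation=cv2.INTER_CUBIC)
cv2.imwrite('pics/g8.png',np.vstack([np.hstack([G(a,215,180,40,30),G(a,140,180,40,30)]),np.hstack([G(b,300,170,60,45),G(b,355,145,60,45)])]))
# dark head in top/scene
for c,box in((a,(225,190,25,25)),(b,(308,175,30,30))):
    x,y,w,h=box; g=cv2.cvtColor(c['pixels'],cv2.COLOR_BGR2GRAY)[y:y+h,x:x+w]; m=np.uint8(g<45)
    n,l,s,ce=cv2.connectedComponentsWithStats(m); k=1+np.argmax(s[1:,4]); print(s[k],ce[k]+[x,y],onz(c,[ce[k]+[x,y]],.175 if c is b else .18).round(4))
E
```

```text
[ 0.56062353 -0.25959439  0.14856581]
[ 0.562 -0.259  0.028] t [ 0.0072 -0.0009  0.4035] r [-0.003   0.0114 -0.0038]  END
[  5   4  11  13 115] [235.15652174 200.31304348] [[0.56   0.1117 0.18  ]]
[10  7 11 11 74] [322.83783784 186.97297297] [[0.5625 0.1082 0.175 ]]
```

View pics/g8.png

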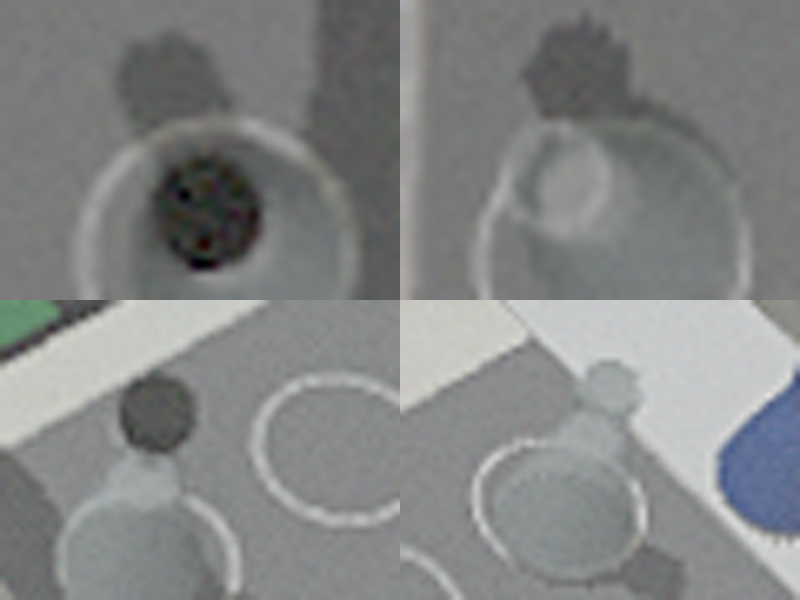

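The right flask's stopper head covers its mouth squarely, at top (235,200) and scene (323,187), and the left flask is unmoved. Now the middle stopper.

Call:
carry_out:
  targets:
    - {"tx": 0.005,"ty": -0.002,"tz": 0.1,"rx": 0.0,"ry": 0.0,"rz": 0.0,"hand": 0.2}
    - {"tx": 0.005,"ty": -0.002,"tz": 0.2,"rx": 0.0,"ry": 0.0,"rz": 0.0,"hand": 0.2}
    - {"tx": 0.005,"ty": -0.002,"tz": 0.27,"rx": 0.0,"ry": 0.0,"rz": 0.0,"hand": 0.2}
    - {"tx": 0.005,"ty": -0.002,"tz": 0.32,"rx": 0.0,"ry": 0.0,"rz": 0.0,"hand": 0.2}
    - {"tx": 0.005,"ty": -0.002,"tz": 0.36,"rx": 0.0,"ry": 0.0,"rz": 0.0,"hand": 0.2}
    - {"tx": 0.005,"ty": -0.002,"tz": 0.39,"rx": 0.0,"ry": 0.0,"rz": 0.0,"hand": 0.2}
    - {"tx": 0.005,"ty": -0.002,"tz": 0.405,"rx": 0.0,"ry": 0.0,"rz": 0.0,"hand": 0.2}
    - {"tx": 0.005,"ty": -0.002,"tz": 0.405,"rx": 0.0,"ry": 0.0,"rz": 0.0,"hand": 0.2}

```text
clock: 21.92
position: [0.5639, -0.2578, 0.0306]
tcp_rot: [0.0, 0.999, 0.047, -0.0]
force: [1.1, 0.7, -0.2]
width: 0.6
finger_force: 0.0
```

Call:
carry_out:
  targets:
    - {"tx": 0.0,"ty": 0.0,"tz": 0.0,"rx": 0.0,"ry": 0.0,"rz": 0.0,"hand": -1.0}
    - {"tx": 0.0,"ty": 0.0,"tz": 0.0,"rx": 0.0,"ry": 0.0,"rz": 0.0,"hand": -1.0}
    - {"tx": 0.0,"ty": 0.0,"tz": 0.0,"rx": 0.0,"ry": 0.0,"rz": 0.0,"hand": -1.0}
    - {"tx": 0.0,"ty": 0.0,"tz": 0.0,"rx": 0.0,"ry": 0.0,"rz": 0.0,"hand": -1.0}
    - {"tx": 0.0,"ty": 0.0,"tz": 0.0,"rx": 0.0,"ry": 0.0,"rz": 0.0,"hand": -1.0}
    - {"tx": 0.0,"ty": 0.0,"tz": 0.0,"rx": 0.0,"ry": 0.0,"rz": 0.0,"hand": -1.0}

```text
clock: 22.42
position: [0.5647, -0.2585, 0.0325]
tcp_rot: [0.001, 0.999, 0.047, 0.001]
force: [-0.4, 2.3, 6.2]
width: 0.341
finger_force: 59.6
```

Call:
carry_out:
  targets:
    - {"tx": 0.0,"ty": 0.0,"tz": -0.06,"rx": 0.0,"ry": 0.0,"rz": 0.0,"hand": -1.0}
    - {"tx": 0.0,"ty": 0.0,"tz": -0.15,"rx": 0.0,"ry": 0.0,"rz": 0.0,"hand": -1.0}
    - {"tx": 0.0,"ty": 0.0,"tz": -0.28,"rx": 0.0,"ry": 0.0,"rz": 0.0,"hand": -1.0}
    - {"tx": 0.0,"ty": 0.0,"tz": -0.42,"rx": 0.0,"ry": 0.0,"rz": 0.0,"hand": -1.0}
    - {"tx": 0.0,"ty": 0.0,"tz": -0.55,"rx": 0.0,"ry": 0.0,"rz": 0.0,"hand": -1.0}
    - {"tx": 0.0,"ty": 0.0,"tz": -0.7,"rx": 0.0,"ry": 0.0,"rz": 0.0,"hand": -1.0}
    - {"tx": 0.0,"ty": 0.0,"tz": -0.7,"rx": 0.0,"ry": 0.0,"rz": 0.0,"hand": -1.0}
    - {"tx": 0.0,"ty": 0.0,"tz": -0.7,"rx": 0.0,"ry": 0.0,"rz": 0.0,"hand": -1.0}

```text
clock: 23.08
position: [0.5648, -0.2587, 0.2449]
tcp_rot: [0.001, 0.999, 0.047, 0.003]
force: [0.0, -0.1, -1.4]
width: 0.34
finger_force: 59.5
```

```bash
python3 - <<'E'
from h import *
print(tool()[0],tool()[1].as_matrix().round(3).tolist())
y=5.4
plan([((.55,.02,.245),down(y),1),((.55,.2,.245),down(y),1),((.5775,.339,.235),down(y),1)])
E
```

```text
[ 0.56484152 -0.25866836  0.24494109] [[0.996, 0.094, 0.007], [0.094, -0.996, -0.002], [0.007, 0.002, -1.0]]
[0.55  0.02  0.245] t [ 0.0381 -0.9294 -0.002 ] r [ 0.0042 -0.0128 -0.0002]  END
[0.55  0.2   0.245] t [ 0.0565 -0.5973 -0.    ] r [0. 0. 0.]  END
[0.578 0.339 0.235] t [ 0.1349 -0.4527  0.0333] r [0. 0. 0.]  END
```

Call:
carry_out:
  targets:
    - {"tx": 0.038,"ty": -0.93,"tz": 0.0,"rx": 0.0,"ry": -0.012,"rz": 0.0,"hand": -1.0}
    - {"tx": 0.038,"ty": -0.93,"tz": 0.0,"rx": 0.0,"ry": -0.012,"rz": 0.0,"hand": -1.0}
    - {"tx": 0.038,"ty": -0.93,"tz": 0.0,"rx": 0.0,"ry": -0.012,"rz": 0.0,"hand": -1.0}
    - {"tx": 0.038,"ty": -0.93,"tz": 0.0,"rx": 0.0,"ry": -0.012,"rz": 0.0,"hand": -1.0}
    - {"tx": 0.038,"ty": -0.93,"tz": 0.0,"rx": 0.0,"ry": -0.012,"rz": 0.0,"hand": -1.0}
    - {"tx": 0.038,"ty": -0.93,"tz": 0.0,"rx": 0.0,"ry": -0.012,"rz": 0.0,"hand": -1.0}
    - {"tx": 0.038,"ty": -0.93,"tz": 0.0,"rx": 0.0,"ry": -0.012,"rz": 0.0,"hand": -1.0}
    - {"tx": 0.038,"ty": -0.93,"tz": 0.0,"rx": 0.0,"ry": -0.012,"rz": 0.0,"hand": -1.0}
    - {"tx": 0.038,"ty": -0.93,"tz": 0.0,"rx": 0.0,"ry": -0.012,"rz": 0.0,"hand": -1.0}

```text
clock: 23.83
position: [0.5483, 0.0222, 0.2392]
tcp_rot: [0.0, 0.999, 0.049, -0.004]
force: [-0.1, -0.0, -0.0]
width: 0.34
finger_force: 59.6
```

Call:
carry_out:
  targets:
    - {"tx": 0.0565,"ty": -0.597,"tz": 0.0,"rx": 0.0,"ry": 0.0,"rz": 0.0,"hand": -1.0}
    - {"tx": 0.0565,"ty": -0.597,"tz": 0.0,"rx": 0.0,"ry": 0.0,"rz": 0.0,"hand": -1.0}
    - {"tx": 0.0565,"ty": -0.597,"tz": 0.0,"rx": 0.0,"ry": 0.0,"rz": 0.0,"hand": -1.0}
    - {"tx": 0.0565,"ty": -0.597,"tz": 0.0,"rx": 0.0,"ry": 0.0,"rz": 0.0,"hand": -1.0}
    - {"tx": 0.0565,"ty": -0.597,"tz": 0.0,"rx": 0.0,"ry": 0.0,"rz": 0.0,"hand": -1.0}
    - {"tx": 0.0565,"ty": -0.597,"tz": 0.0,"rx": 0.0,"ry": 0.0,"rz": 0.0,"hand": -1.0}

```text
clock: 24.33
position: [0.5485, 0.2026, 0.2385]
tcp_rot: [0.001, 0.999, 0.048, -0.005]
force: [-0.2, -0.9, -0.5]
width: 0.338
finger_force: 59.6
```

Call:
carry_out:
  targets:
    - {"tx": 0.14,"ty": -0.452,"tz": 0.033,"rx": 0.0,"ry": 0.0,"rz": 0.0,"hand": -1.0}
    - {"tx": 0.14,"ty": -0.452,"tz": 0.033,"rx": 0.0,"ry": 0.0,"rz": 0.0,"hand": -1.0}
    - {"tx": 0.14,"ty": -0.452,"tz": 0.033,"rx": 0.0,"ry": 0.0,"rz": 0.0,"hand": -1.0}
    - {"tx": 0.14,"ty": -0.452,"tz": 0.033,"rx": 0.0,"ry": 0.0,"rz": 0.0,"hand": -1.0}
    - {"tx": 0.14,"ty": -0.452,"tz": 0.033,"rx": 0.0,"ry": 0.0,"rz": 0.0,"hand": -1.0}
    - {"tx": 0.14,"ty": -0.452,"tz": 0.033,"rx": 0.0,"ry": 0.0,"rz": 0.0,"hand": -1.0}
    - {"tx": 0.14,"ty": -0.452,"tz": 0.033,"rx": 0.0,"ry": 0.0,"rz": 0.0,"hand": -1.0}

```text
clock: 24.92
position: [0.5783, 0.3379, 0.2301]
tcp_rot: [0.001, 0.999, 0.046, -0.003]
force: [-0.3, -1.0, 0.5]
width: 0.337
finger_force: 59.7
```

```bash
python3 - <<'E'
from h import *
print(tool()[0],tool()[1].as_matrix().round(3).tolist())
plan([((.579,.339,.18),down(5.4),1)])
b=cap('scene'); b0=cv2.imread('pics/s8.png'); u,v,w,h=375,150,22,50
print('flask moved?',(cv2.absdiff(b0[v:v+h,u:u+w],b['pixels'][v:v+h,u:u+w]).max(2)>25).sum())
E
```

```text
[0.57833047 0.33785649 0.23010608] [[0.996, 0.093, -0.007], [0.093, -0.996, -0.001], [-0.007, 0.001, -1.0]]
[0.579 0.339 0.18 ] t [ 0.0037 -0.0037  0.167 ] r [ 0.0017  0.0127 -0.0026]  END
flask moved? 256
```

```bash
python3 - <<'E'
from h import *
b=cap('scene','s9.png'); b0=cv2.imread('pics/s8.png')
for u,v,w,h in((365,172,28,22),(378,150,18,20),(362,155,40,40)):
    T=b0[v:v+h,u:u+w]; S=b['pixels'][v-12:v+h+12,u-12:u+w+12]
    r=cv2.matchTemplate(S,T,cv2.TM_CCOEFF_NORMED); _,m,_,l=cv2.minMaxLoc(r); print(m,np.array(l)-12)
g=cv2.cvtColor(b['pixels'],cv2.COLOR_BGR2GRAY)
print(proj(b,[(.5783,.3379,.20),(.5775,.339,.162)]))
for v in range(140,176,2): print(v,g[v,374:400].tolist())
E
```

```text
0.9504998326301575 [0 0]
0.8250929117202759 [0 0]
0.7859090566635132 [0 0]
[[388.53144802 148.95701219]
 [385.78244787 156.8525547 ]]
140 [153, 154, 151, 151, 153, 150, 153, 149, 153, 162, 136, 32, 30, 36, 40, 34, 43, 61, 58, 51, 39, 35, 37, 19, 68, 142]
142 [150, 153, 156, 153, 151, 149, 150, 152, 154, 138, 49, 28, 25, 38, 34, 39, 58, 59, 46, 43, 32, 38, 38, 148, 158, 152]
144 [154, 155, 151, 153, 151, 148, 150, 151, 154, 156, 134, 41, 33, 35, 38, 53, 65, 46, 36, 37, 24, 12, 136, 158, 151, 152]
146 [150, 150, 150, 151, 151, 153, 153, 150, 151, 153, 157, 148, 97, 27, 54, 67, 49, 35, 36, 25, 26, 124, 156, 151, 148, 151]
148 [161, 158, 152, 152, 150, 149, 152, 152, 154, 155, 154, 146, 93, 16, 38, 30, 30, 32, 122, 161, 160, 158, 151, 148, 153, 151]
150 [74, 109, 163, 157, 151, 153, 149, 150, 150, 153, 153, 155, 160, 129, 36, 53, 72, 121, 159, 151, 151, 150, 152, 151, 147, 156]
152 [48, 50, 49, 108, 163, 156, 151, 153, 150, 152, 149, 154, 153, 157, 153, 154, 151, 154, 151, 151, 149, 149, 150, 153, 150, 148]
154 [57, 57, 59, 50, 49, 90, 165, 155, 153, 139, 121, 98, 99, 100, 130, 158, 154,
[... 536 characters left out ...]
64 [56, 58, 48, 54, 75, 103, 106, 102, 101, 101, 104, 102, 103, 91, 78, 70, 100, 107, 104, 102, 101, 101, 104, 106, 98, 109]
166 [89, 77, 95, 93, 100, 101, 111, 107, 103, 103, 99, 103, 98, 100, 79, 49, 55, 78, 96, 106, 107, 104, 110, 103, 104, 108]
168 [71, 86, 89, 88, 90, 87, 84, 91, 96, 96, 101, 103, 101, 78, 64, 55, 55, 52, 57, 76, 92, 106, 107, 101, 104, 103]
170 [92, 87, 92, 90, 88, 88, 85, 88, 86, 77, 74, 78, 73, 81, 80, 56, 54, 50, 55, 58, 59, 81, 102, 109, 107, 105]
172 [87, 86, 87, 94, 83, 85, 85, 78, 79, 83, 90, 89, 84, 69, 69, 84, 95, 55, 49, 54, 50, 54, 62, 77, 101, 100]
174 [86, 88, 86, 87, 83, 87, 82, 77, 80, 75, 77, 74, 72, 72, 80, 81, 124, 113, 78, 86, 84, 80, 81, 82, 69, 74]
```

The template match shows the left flask has not moved (0 px), and the stopper tip is in line with the mouth. I'll descend.

Call:
carry_out:
  targets:
    - {"tx": 0.003,"ty": -0.0037,"tz": 0.04,"rx": 0.0,"ry": 0.012,"rz": 0.0,"hand": -1.0}
    - {"tx": 0.003,"ty": -0.0037,"tz": 0.08,"rx": 0.0,"ry": 0.012,"rz": 0.0,"hand": -1.0}
    - {"tx": 0.003,"ty": -0.0037,"tz": 0.11,"rx": 0.0,"ry": 0.012,"rz": 0.0,"hand": -1.0}
    - {"tx": 0.003,"ty": -0.0037,"tz": 0.13,"rx": 0.0,"ry": 0.012,"rz": 0.0,"hand": -1.0}
    - {"tx": 0.003,"ty": -0.0037,"tz": 0.145,"rx": 0.0,"ry": 0.012,"rz": 0.0,"hand": -1.0}
    - {"tx": 0.003,"ty": -0.0037,"tz": 0.16,"rx": 0.0,"ry": 0.012,"rz": 0.0,"hand": -1.0}
    - {"tx": 0.003,"ty": -0.0037,"tz": 0.167,"rx": 0.0,"ry": 0.012,"rz": 0.0,"hand": -1.0}
    - {"tx": 0.003,"ty": -0.0037,"tz": 0.167,"rx": 0.0,"ry": 0.012,"rz": 0.0,"hand": -1.0}

```text
clock: 25.68
position: [0.5781, 0.3406, 0.1798]
tcp_rot: [0.0, 0.999, 0.047, -0.0]
force: [0.1, -0.1, -1.2]
width: 0.34
finger_force: 59.7
```

Call:
carry_out:
  targets:
    - {"tx": 0.0,"ty": 0.002,"tz": 0.008,"rx": 0.0,"ry": 0.0,"rz": 0.0,"hand": -1.0}
    - {"tx": 0.0,"ty": 0.003,"tz": 0.016,"rx": 0.0,"ry": 0.0,"rz": 0.0,"hand": -1.0}
    - {"tx": 0.0,"ty": 0.003,"tz": 0.023,"rx": 0.0,"ry": 0.0,"rz": 0.0,"hand": -1.0}
    - {"tx": 0.0,"ty": 0.003,"tz": 0.03,"rx": 0.0,"ry": 0.0,"rz": 0.0,"hand": -1.0}
    - {"tx": 0.0,"ty": 0.003,"tz": 0.037,"rx": 0.0,"ry": 0.0,"rz": 0.0,"hand": -1.0}
    - {"tx": 0.0,"ty": 0.003,"tz": 0.037,"rx": 0.0,"ry": 0.0,"rz": 0.0,"hand": -1.0}

```text
clock: 26.18
position: [0.5787, 0.3398, 0.1705]
tcp_rot: [-0.0, 0.999, 0.047, 0.001]
force: [-1.1, -0.8, 4.3]
width: 0.341
finger_force: 60.1
```

Call:
carry_out:
  targets:
    - {"tx": 0.0,"ty": 0.0,"tz": 0.006,"rx": 0.0,"ry": 0.0,"rz": 0.0,"hand": -1.0}
    - {"tx": 0.0,"ty": 0.0,"tz": 0.011,"rx": 0.0,"ry": 0.0,"rz": 0.0,"hand": -1.0}
    - {"tx": 0.0,"ty": 0.0,"tz": 0.011,"rx": 0.0,"ry": 0.0,"rz": 0.0,"hand": -1.0}

```text
clock: 26.43
position: [0.5796, 0.3399, 0.1706]
tcp_rot: [-0.001, 0.999, 0.047, 0.003]
force: [-3.0, -0.9, 13.2]
width: 0.342
finger_force: 61.0
```

Call:
carry_out:
  targets:
    - {"tx": 0.0,"ty": 0.0,"tz": -0.018,"rx": 0.0,"ry": 0.0,"rz": 0.0,"hand": -1.0}
    - {"tx": 0.0,"ty": 0.0,"tz": -0.018,"rx": 0.0,"ry": 0.0,"rz": 0.0,"hand": 0.15}
    - {"tx": 0.0,"ty": 0.0,"tz": -0.018,"rx": 0.0,"ry": 0.0,"rz": 0.0,"hand": 0.15}
    - {"tx": 0.0,"ty": 0.0,"tz": -0.018,"rx": 0.0,"ry": 0.0,"rz": 0.0,"hand": 0.15}
    - {"tx": 0.0,"ty": 0.0,"tz": -0.018,"rx": 0.0,"ry": 0.0,"rz": 0.0,"hand": 0.15}
    - {"tx": 0.0,"ty": 0.0,"tz": -0.06,"rx": 0.0,"ry": 0.0,"rz": 0.0,"hand": 0.15}
    - {"tx": 0.0,"ty": 0.0,"tz": -0.15,"rx": 0.0,"ry": 0.0,"rz": 0.0,"hand": 0.15}
    - {"tx": 0.0,"ty": 0.0,"tz": -0.25,"rx": 0.0,"ry": 0.0,"rz": 0.0,"hand": 0.15}
    - {"tx": 0.0,"ty": 0.0,"tz": -0.25,"rx": 0.0,"ry": 0.0,"rz": 0.0,"hand": 0.15}
    - {"tx": 0.0,"ty": 0.0,"tz": -0.25,"rx": 0.0,"ry": 0.0,"rz": 0.0,"hand": 0.15}

```text
clock: 27.27
position: [0.5792, 0.3401, 0.2446]
tcp_rot: [-0.002, 0.999, 0.047, 0.002]
force: [0.2, 0.8, -1.0]
width: 0.575
finger_force: 0.0
```

```bash
python3 - <<'E'
from h import *
print(tool()[0],tool()[1].as_matrix().round(3).tolist(),robot.get_obs()['joint_positions'].round(2))
b=cap('scene','s10.png')
for box in((372,140,30,30),(308,175,30,30)):
    x,y,w,h=box; g=cv2.cvtColor(b['pixels'],cv2.COLOR_BGR2GRAY)[y:y+h,x:x+w]; m=np.uint8(g<45)
    n,l,s,ce=cv2.connectedComponentsWithStats(m)
    for k in range(1,n):
        if s[k,4]>20: print(s[k],ce[k]+[x,y],onz(b,[ce[k]+[x,y]],.175).round(4))
E
```

```text
[0.57915822 0.34014635 0.24455212] [[0.996, 0.094, 0.004], [0.094, -0.996, 0.003], [0.004, -0.003, -1.0]] [ 0.83  0.23  0.32  0.   -1.65  0.84]
[10 10 10 11 88] [386.63636364 155.        ] [[0.5799 0.3363 0.175 ]]
[10  6 11 12 94] [323.08510638 186.61702128] [[0.562  0.1095 0.175 ]]
```

Both heads sit at the same height over their rims, so both are home. Next is the knob. I'll locate its bar using the white mark and the mask.

```bash
python3 - <<'E'
from h import *
a=cap('top','t11.png'); b=cap('scene','s11.png')
print('mark',onz(a,[(176.3,258.5)],.094).round(4))
t=cv2.imread('pics/t8.png'); s=cv2.imread('pics/s8.png')
def ov(i,c,u,v,w,h):
    k=cv2.resize(np.uint8(255*(i[v:v+h,u:u+w]/255.)**.45),(400,400),interpolation=cv2.INTER_CUBIC)
    for x,y in proj(c,[(.4188+dx,.2905+dy,.094) for dx,dy in((-.023,-.007),(-.023,.007),(.023,.007),(.023,-.007))]): cv2.circle(k,(int((x-u+.5)*400/w),int((y-v+.5)*400/h)),3,(0,0,255),-1)
    return k
cv2.imwrite('pics/k.png',np.hstack([ov(t,a,163,238,30,30),ov(s,b,320,130,36,36)]))
plan([((.4188,.2905,.15),down(-1),1),((.4188,.2905,.077),down(-1),1)])
E
```

```text
mark [[0.4036 0.2931 0.094 ]]
[0.419 0.29  0.15 ] t [-0.5434  0.1129  0.3006] r [0.0016 0.0027 0.2138]  END
[0.419 0.29  0.077] t [ 0.     -0.      0.2433] r [0. 0. 0.]  END
```

View pics/k.png

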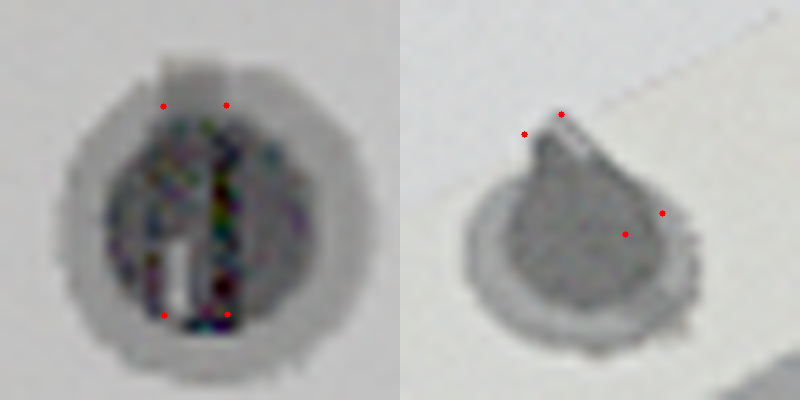

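The bar lies along x: its top face is at crop (150–210, 120–325), with the white mark on its centre line. I refine the centre to (0.418, 0.293) and go.

Call:
carry_out:
  targets:
    - {"tx": -0.545,"ty": 0.105,"tz": 0.0,"rx": 0.0,"ry": 0.0,"rz": 0.214,"hand": 0.1}
    - {"tx": -0.545,"ty": 0.105,"tz": 0.0,"rx": 0.0,"ry": 0.0,"rz": 0.214,"hand": 0.0}
    - {"tx": -0.545,"ty": 0.105,"tz": 0.1,"rx": 0.0,"ry": 0.0,"rz": 0.214,"hand": 0.0}
    - {"tx": -0.545,"ty": 0.105,"tz": 0.2,"rx": 0.0,"ry": 0.0,"rz": 0.214,"hand": 0.0}
    - {"tx": -0.545,"ty": 0.105,"tz": 0.3,"rx": 0.0,"ry": 0.0,"rz": 0.214,"hand": 0.0}
    - {"tx": -0.545,"ty": 0.105,"tz": 0.3,"rx": 0.0,"ry": 0.0,"rz": 0.214,"hand": 0.0}
    - {"tx": -0.545,"ty": 0.105,"tz": 0.3,"rx": 0.0,"ry": 0.0,"rz": 0.214,"hand": 0.0}
    - {"tx": -0.545,"ty": 0.105,"tz": 0.3,"rx": 0.0,"ry": 0.0,"rz": 0.214,"hand": 0.0}

```text
clock: 28.08
position: [0.4196, 0.2933, 0.1526]
tcp_rot: [0.0, 1.0, -0.009, 0.001]
force: [0.6, -0.2, -0.4]
width: 0.501
finger_force: 0.0
```

```bash
python3 - <<'E'
from h import *
print(tool()[0],robot.get_obs()['joint_positions'].round(2))
plan([((.418,.293,.077),down(-1),1)])
E
```

```text
[0.41964904 0.29333789 0.15256753] [ 1.01 -0.19 -0.28  0.   -1.48  0.55]
[0.418 0.293 0.077] t [-0.006   0.0012  0.2519] r [-0.     -0.0037  0.0001]  END
```

Call:
carry_out:
  targets:
    - {"tx": -0.005,"ty": 0.001,"tz": 0.08,"rx": 0.0,"ry": 0.0,"rz": 0.0,"hand": 0.0}
    - {"tx": -0.005,"ty": 0.001,"tz": 0.15,"rx": 0.0,"ry": 0.0,"rz": 0.0,"hand": 0.0}
    - {"tx": -0.005,"ty": 0.001,"tz": 0.2,"rx": 0.0,"ry": 0.0,"rz": 0.0,"hand": 0.0}
    - {"tx": -0.005,"ty": 0.001,"tz": 0.23,"rx": 0.0,"ry": 0.0,"rz": 0.0,"hand": 0.0}
    - {"tx": -0.005,"ty": 0.001,"tz": 0.25,"rx": 0.0,"ry": 0.0,"rz": 0.0,"hand": 0.0}
    - {"tx": -0.005,"ty": 0.001,"tz": 0.25,"rx": 0.0,"ry": 0.0,"rz": 0.0,"hand": 0.0}

```text
clock: 28.58
position: [0.4178, 0.2931, 0.0762]
tcp_rot: [0.0, 1.0, -0.009, 0.0]
force: [0.2, -0.3, -0.2]
width: 0.503
finger_force: 0.0
```

Call:
carry_out:
  targets:
    - {"tx": 0.0,"ty": 0.0,"tz": 0.0,"rx": 0.0,"ry": 0.0,"rz": 0.0,"hand": -1.0}
    - {"tx": 0.0,"ty": 0.0,"tz": 0.0,"rx": 0.0,"ry": 0.0,"rz": 0.0,"hand": -1.0}
    - {"tx": 0.0,"ty": 0.0,"tz": 0.0,"rx": 0.0,"ry": 0.0,"rz": 0.0,"hand": -1.0}
    - {"tx": 0.0,"ty": 0.0,"tz": 0.0,"rx": 0.0,"ry": 0.0,"rz": 0.0,"hand": -1.0}
    - {"tx": 0.0,"ty": 0.0,"tz": 0.0,"rx": 0.0,"ry": 0.0,"rz": 0.0,"hand": -1.0}
    - {"tx": 0.0,"ty": 0.0,"tz": 0.0,"rx": 0.0,"ry": 0.0,"rz": 0.0,"hand": -1.0}

```text
clock: 29.08
position: [0.4177, 0.2935, 0.0775]
tcp_rot: [-0.001, 1.0, -0.009, 0.001]
force: [-0.1, 0.4, 6.5]
width: 0.15
finger_force: 60.6
```

Gripped cleanly, with no side force. I'll turn it clockwise.

Call:
carry_out:
  targets:
    - {"tx": 0.0,"ty": 0.0,"tz": 0.0,"rx": 0.0,"ry": 0.0,"rz": 0.15,"hand": -1.0}
    - {"tx": 0.0,"ty": 0.0,"tz": 0.0,"rx": 0.0,"ry": 0.0,"rz": 0.3,"hand": -1.0}
    - {"tx": 0.0,"ty": 0.0,"tz": 0.0,"rx": 0.0,"ry": 0.0,"rz": 0.45,"hand": -1.0}
    - {"tx": 0.0,"ty": 0.0,"tz": 0.0,"rx": 0.0,"ry": 0.0,"rz": 0.6,"hand": -1.0}
    - {"tx": 0.0,"ty": 0.0,"tz": 0.0,"rx": 0.0,"ry": 0.0,"rz": 0.75,"hand": -1.0}
    - {"tx": 0.0,"ty": 0.0,"tz": 0.0,"rx": 0.0,"ry": 0.0,"rz": 0.9,"hand": -1.0}
    - {"tx": 0.0,"ty": 0.0,"tz": 0.0,"rx": 0.0,"ry": 0.0,"rz": 0.9,"hand": -1.0}

```text
clock: 29.67
position: [0.4177, 0.2933, 0.0775]
tcp_rot: [-0.001, 0.97, -0.244, 0.001]
force: [-0.1, 0.5, 5.9]
width: 0.147
finger_force: 60.7
```

Call:
carry_out:
  targets:
    - {"tx": 0.0,"ty": 0.0,"tz": 0.0,"rx": 0.0,"ry": 0.0,"rz": 0.15,"hand": -1.0}
    - {"tx": 0.0,"ty": 0.0,"tz": 0.0,"rx": 0.0,"ry": 0.0,"rz": 0.3,"hand": -1.0}
    - {"tx": 0.0,"ty": 0.0,"tz": 0.0,"rx": 0.0,"ry": 0.0,"rz": 0.45,"hand": -1.0}
    - {"tx": 0.0,"ty": 0.0,"tz": 0.0,"rx": 0.0,"ry": 0.0,"rz": 0.6,"hand": -1.0}
    - {"tx": 0.0,"ty": 0.0,"tz": 0.0,"rx": 0.0,"ry": 0.0,"rz": 0.75,"hand": -1.0}
    - {"tx": 0.0,"ty": 0.0,"tz": 0.0,"rx": 0.0,"ry": 0.0,"rz": 0.9,"hand": -1.0}
    - {"tx": 0.0,"ty": 0.0,"tz": 0.0,"rx": 0.0,"ry": 0.0,"rz": 0.9,"hand": -1.0}

```text
clock: 30.25
position: [0.4176, 0.2932, 0.0775]
tcp_rot: [-0.001, 0.886, -0.464, 0.001]
force: [-0.8, 0.5, 6.9]
width: 0.148
finger_force: 60.8
```

Call:
carry_out:
  targets:
    - {"tx": 0.0,"ty": 0.0,"tz": 0.0,"rx": 0.0,"ry": 0.0,"rz": 0.15,"hand": -1.0}
    - {"tx": 0.0,"ty": 0.0,"tz": 0.0,"rx": 0.0,"ry": 0.0,"rz": 0.3,"hand": -1.0}
    - {"tx": 0.0,"ty": 0.0,"tz": 0.0,"rx": 0.0,"ry": 0.0,"rz": 0.45,"hand": -1.0}
    - {"tx": 0.0,"ty": 0.0,"tz": 0.0,"rx": 0.0,"ry": 0.0,"rz": 0.6,"hand": -1.0}
    - {"tx": 0.0,"ty": 0.0,"tz": 0.0,"rx": 0.0,"ry": 0.0,"rz": 0.65,"hand": -1.0}
    - {"tx": 0.0,"ty": 0.0,"tz": 0.0,"rx": 0.0,"ry": 0.0,"rz": 0.65,"hand": -1.0}

```text
clock: 30.75
position: [0.4174, 0.2932, 0.0775]
tcp_rot: [-0.001, 0.796, -0.606, 0.0]
force: [-1.4, -0.0, 7.6]
width: 0.142
finger_force: 60.8
```

```bash
python3 - <<'E'
from h import *
o=robot.get_obs(); print(tool()[0],tool()[1].as_matrix().round(3).tolist(),o['joint_positions'].round(2),o['wrist_torque'].round(2),o['force'].round(1))
E
```

```text
[0.41744915 0.29316767 0.07750642] [[0.266, -0.964, 0.002], [-0.964, -0.266, 0.001], [-0.001, -0.002, -1.0]] [ 1.01 -0.17 -0.4   0.   -1.34 -0.74] [-0.02  0.82 -0.08] [-1.4 -0.   7.6]
```

Turned by 1.285 rad, past the hump to the stop. I'll release, rise, and plan closing the cover from behind with shut fingers.

Call:
carry_out:
  targets:
    - {"tx": 0.0,"ty": 0.0,"tz": 0.0,"rx": 0.0,"ry": 0.0,"rz": 0.0,"hand": -0.2}
    - {"tx": 0.0,"ty": 0.0,"tz": 0.0,"rx": 0.0,"ry": 0.0,"rz": 0.0,"hand": -0.2}
    - {"tx": 0.0,"ty": 0.0,"tz": 0.0,"rx": 0.0,"ry": 0.0,"rz": 0.0,"hand": -0.2}
    - {"tx": 0.0,"ty": 0.0,"tz": 0.0,"rx": 0.0,"ry": 0.0,"rz": 0.0,"hand": -0.2}
    - {"tx": 0.0,"ty": 0.0,"tz": -0.05,"rx": 0.0,"ry": 0.0,"rz": 0.0,"hand": -0.2}
    - {"tx": 0.0,"ty": 0.0,"tz": -0.15,"rx": 0.0,"ry": 0.0,"rz": 0.0,"hand": -0.2}
    - {"tx": 0.0,"ty": 0.0,"tz": -0.3,"rx": 0.0,"ry": 0.0,"rz": 0.0,"hand": -0.2}
    - {"tx": 0.0,"ty": 0.0,"tz": -0.6,"rx": 0.0,"ry": 0.0,"rz": 0.0,"hand": -0.2}
    - {"tx": 0.0,"ty": 0.0,"tz": -0.6,"rx": 0.0,"ry": 0.0,"rz": 0.0,"hand": -1.0}
    - {"tx": 0.0,"ty": 0.0,"tz": -0.6,"rx": 0.0,"ry": 0.0,"rz": 0.0,"hand": -1.0}
    - {"tx": 0.0,"ty": 0.0,"tz": -0.6,"rx": 0.0,"ry": 0.0,"rz": 0.0,"hand": -1.0}

```text
clock: 31.67
position: [0.4181, 0.2935, 0.2605]
tcp_rot: [-0.004, 0.796, -0.605, 0.0]
force: [0.9, 0.2, -0.1]
width: 0.002
finger_force: 0.0
```

```bash
python3 - <<'E'
from h import *
y=-84.6; D=down(y)
st=case2w(.082,0,.26)
plan([((.43,.03,.26),D,1),((.52,-.2,.26),D,1),(st,D,1),(case2w(.082,0,.15),D,1)])
f=lambda t,r=.10:case2w(.06-r*np.cos(t)+.004*np.sin(t)+.0145,0,.0465+r*np.sin(t)+.004*np.cos(t))
print('A');plan([(f(t),D) for t in np.linspace(1.45,.75,12)],(case2w(.082,0,.15),D))
print('B');plan([(f(t),D) for t in np.linspace(.68,0,11)],(f(.75),D))
E
```

```text
[0.43 0.03 0.26] t [ 0.8569  0.1963 -0.0027] r [-0.0113  0.0081  0.3359]  END
[ 0.52 -0.2   0.26] t [ 0.7915 -0.2265 -0.    ] r [0. 0. 0.]  END
[ 0.659 -0.25   0.26 ] t [ 0.2103 -0.444  -0.    ] r [0. 0. 0.]  END
[ 0.659 -0.25   0.15 ] t [-0.     -0.      0.3667] r [0. 0. 0.]  END
A
[ 0.643 -0.252  0.146] t [0.     0.0519 0.0125] r [0. 0. 0.]  
[ 0.637 -0.252  0.146] t [0.     0.073  0.0149] r [0. 0. 0.]  
[ 0.63  -0.253  0.144] t [0.     0.0939 0.0186] r [0. 0. 0.]  
[ 0.624 -0.254  0.143] t [0.     0.1145 0.0236] r [0. 0. 0.]  
[ 0.618 -0.254  0.141] t [0.     0.1348 0.03  ] r [0. 0. 0.]  
[ 0.612 -0.255  0.139] t [0.     0.1546 0.0376] r [0. 0. 0.]  
[ 0.607 -0.255  0.136] t [0.     0.1739 0.0465] r [0. 0. 0.]  
[ 0.601 -0.256  0.133] t [0.     0.1926 0.0565] r [0. 0. 0.]  
[ 0.596 -0.256  0.13 ] t [0.     0.2106 0.0678] r [0. 0. 0.]  
[ 0.59  -0.257  0.126] t [0.     0.2278 0.0801] r [0. 0. 0.]  
[ 0.586 -0.257  0.122] t [0.     0.2443 0.0936] r [0. 0. 0.]  
[ 0.581 -0.258  0.118] t [0.     0.2598 0.108 ] r [0. 0. 0.]  
B
[ 0.576 -0.258  0.112] t [0.    0.016 0.017] r [0. 0. 0.]  
[ 0.572 -0.258  0.107] t [0.     0.0304 0.0346] r [0. 0. 0.]  
[ 0.568 -0.259  0.102] t [0.     0.0435 0.053 ] r [0. 0. 0.]  
[ 0.564 -0.259  0.096] t [0.     0.0554 0.0724] r [0. 0. 0.]  
[ 0.561 -0.259  0.09 ] t [0.     0.0659 0.0925] r [0. 0. 0.]  
[ 0.559 -0.26   0.084] t [0.     0.075  0.1132] r [0. 0. 0.]  
[ 0.556 -0.26   0.077] t [0.     0.0827 0.1346] r [0. 0. 0.]  
[ 0.554 -0.26   0.071] t [0.     0.0889 0.1564] r [0. 0. 0.]  
[ 0.553 -0.26   0.064] t [0.     0.0936 0.1786] r [0. 0. 0.]  
[ 0.552 -0.26   0.057] t [0.     0.0968 0.201 ] r [0. 0. 0.]  
[ 0.552 -0.26   0.05 ] t [0.     0.0985 0.2236] r [0. 0. 0.]
```

Call:
carry_out:
  targets:
    - {"tx": 0.857,"ty": 0.196,"tz": 0.0,"rx": -0.011,"ry": 0.008,"rz": 0.336,"hand": -1.0}
    - {"tx": 0.857,"ty": 0.196,"tz": 0.0,"rx": -0.011,"ry": 0.008,"rz": 0.336,"hand": -1.0}
    - {"tx": 0.857,"ty": 0.196,"tz": 0.0,"rx": -0.011,"ry": 0.008,"rz": 0.336,"hand": -1.0}
    - {"tx": 0.857,"ty": 0.196,"tz": 0.0,"rx": -0.011,"ry": 0.008,"rz": 0.336,"hand": -1.0}
    - {"tx": 0.857,"ty": 0.196,"tz": 0.0,"rx": -0.011,"ry": 0.008,"rz": 0.336,"hand": -1.0}
    - {"tx": 0.857,"ty": 0.196,"tz": 0.0,"rx": -0.011,"ry": 0.008,"rz": 0.336,"hand": -1.0}
    - {"tx": 0.857,"ty": 0.196,"tz": 0.0,"rx": -0.011,"ry": 0.008,"rz": 0.336,"hand": -1.0}
    - {"tx": 0.857,"ty": 0.196,"tz": 0.0,"rx": -0.011,"ry": 0.008,"rz": 0.336,"hand": -1.0}

```text
clock: 32.33
position: [0.4287, 0.0264, 0.2553]
tcp_rot: [0.004, 0.738, -0.675, -0.0]
force: [0.3, 0.4, -0.6]
width: 0.007
finger_force: 0.0
```

Call:
carry_out:
  targets:
    - {"tx": 0.79,"ty": -0.226,"tz": 0.0,"rx": 0.0,"ry": 0.0,"rz": 0.0,"hand": -1.0}
    - {"tx": 0.79,"ty": -0.226,"tz": 0.0,"rx": 0.0,"ry": 0.0,"rz": 0.0,"hand": -1.0}
    - {"tx": 0.79,"ty": -0.226,"tz": 0.0,"rx": 0.0,"ry": 0.0,"rz": 0.0,"hand": -1.0}
    - {"tx": 0.79,"ty": -0.226,"tz": 0.0,"rx": 0.0,"ry": 0.0,"rz": 0.0,"hand": -1.0}
    - {"tx": 0.79,"ty": -0.226,"tz": 0.0,"rx": 0.0,"ry": 0.0,"rz": 0.0,"hand": -1.0}
    - {"tx": 0.79,"ty": -0.226,"tz": 0.0,"rx": 0.0,"ry": 0.0,"rz": 0.0,"hand": -1.0}
    - {"tx": 0.79,"ty": -0.226,"tz": 0.0,"rx": 0.0,"ry": 0.0,"rz": 0.0,"hand": -1.0}
    - {"tx": 0.79,"ty": -0.226,"tz": 0.0,"rx": 0.0,"ry": 0.0,"rz": 0.0,"hand": -1.0}

```text
clock: 33.0
position: [0.5189, -0.2013, 0.254]
tcp_rot: [0.005, 0.739, -0.674, -0.002]
force: [0.3, 1.5, -0.1]
width: -0.001
finger_force: 0.0
```

Call:
carry_out:
  targets:
    - {"tx": 0.21,"ty": -0.444,"tz": 0.0,"rx": 0.0,"ry": 0.0,"rz": 0.0,"hand": -1.0}
    - {"tx": 0.21,"ty": -0.444,"tz": 0.0,"rx": 0.0,"ry": 0.0,"rz": 0.0,"hand": -1.0}
    - {"tx": 0.21,"ty": -0.444,"tz": 0.0,"rx": 0.0,"ry": 0.0,"rz": 0.0,"hand": -1.0}
    - {"tx": 0.21,"ty": -0.444,"tz": 0.0,"rx": 0.0,"ry": 0.0,"rz": 0.0,"hand": -1.0}
    - {"tx": 0.21,"ty": -0.444,"tz": 0.0,"rx": 0.0,"ry": 0.0,"rz": 0.0,"hand": -1.0}
    - {"tx": 0.21,"ty": -0.444,"tz": 0.0,"rx": 0.0,"ry": 0.0,"rz": 0.0,"hand": -1.0}

```text
clock: 33.5
position: [0.6583, -0.2487, 0.2535]
tcp_rot: [0.005, 0.74, -0.672, -0.002]
force: [-0.3, 0.7, 1.4]
width: -0.005
finger_force: 0.0
```

```bash
python3 - <<'E'
from h import *
o=robot.get_obs(); print(tool()[0],tool()[1].as_matrix().round(3).tolist(),o['joint_positions'].round(2))
plan([(case2w(.082,0,.15),down(-84.6))])
b=cap('scene','s12.png'); 
# cover top edge height: its top corners in the scene picture, before (s5) -> project candidate angles
for t in(1.3,1.4,1.5,1.6): print(t,proj(b,[case2w(.06-.134*np.cos(t),y,.0465+.134*np.sin(t)) for y in(.125,-.125)]).round(1).tolist())
E
```

```text
[ 0.65826287 -0.24874217  0.25350648] [[0.096, -0.995, -0.009], [-0.995, -0.096, -0.004], [0.004, 0.009, -1.0]] [-0.08  0.33  0.46  0.01 -1.7   0.17]
[ 0.659 -0.25   0.15 ] t [ 0.004  -0.0035  0.345 ] r [ 0.0173 -0.0068  0.0033]  
1.3 [[256.3, 237.4], [175.0, 297.0]]
1.4 [[259.4, 240.3], [177.8, 300.6]]
1.5 [[262.7, 243.6], [180.8, 304.5]]
1.6 [[266.1, 247.1], [183.9, 308.7]]
```

The cover stands at about 1.5 rad. I'll lower behind it with a few mm of extra margin.

Call:
carry_out:
  targets:
    - {"tx": 0.004,"ty": -0.015,"tz": 0.08,"rx": 0.017,"ry": -0.007,"rz": 0.0,"hand": -1.0}
    - {"tx": 0.004,"ty": -0.015,"tz": 0.16,"rx": 0.017,"ry": -0.007,"rz": 0.0,"hand": -1.0}
    - {"tx": 0.004,"ty": -0.015,"tz": 0.24,"rx": 0.017,"ry": -0.007,"rz": 0.0,"hand": -1.0}
    - {"tx": 0.004,"ty": -0.015,"tz": 0.3,"rx": 0.017,"ry": -0.007,"rz": 0.0,"hand": -1.0}
    - {"tx": 0.004,"ty": -0.015,"tz": 0.345,"rx": 0.017,"ry": -0.007,"rz": 0.0,"hand": -1.0}
    - {"tx": 0.004,"ty": -0.015,"tz": 0.345,"rx": 0.017,"ry": -0.007,"rz": 0.0,"hand": -1.0}

```text
clock: 34.05
position: [0.66, -0.2503, 0.1504]
tcp_rot: [-0.0, 0.74, -0.673, -0.0]
force: [-0.1, -0.8, -1.4]
width: -0.0
finger_force: 0.0
```

Call:
carry_out:
  targets:
    - {"tx": 0.0,"ty": 0.03,"tz": 0.0,"rx": 0.0,"ry": 0.0,"rz": 0.0,"hand": -1.0}
    - {"tx": 0.0,"ty": 0.06,"tz": 0.01,"rx": 0.0,"ry": 0.0,"rz": 0.0,"hand": -1.0}
    - {"tx": 0.0,"ty": 0.08,"tz": 0.012,"rx": 0.0,"ry": 0.0,"rz": 0.0,"hand": -1.0}
    - {"tx": 0.0,"ty": 0.105,"tz": 0.018,"rx": 0.0,"ry": 0.0,"rz": 0.0,"hand": -1.0}

```text
clock: 34.38
position: [0.6306, -0.2546, 0.1497]
tcp_rot: [-0.002, 0.74, -0.673, 0.003]
force: [1.2, 0.2, 1.8]
width: 0.001
finger_force: 0.6
```

Call:
carry_out:
  targets:
    - {"tx": 0.0,"ty": 0.02,"tz": 0.006,"rx": 0.0,"ry": 0.0,"rz": 0.0,"hand": -1.0}
    - {"tx": 0.0,"ty": 0.04,"tz": 0.012,"rx": 0.0,"ry": 0.0,"rz": 0.0,"hand": -1.0}
    - {"tx": 0.0,"ty": 0.06,"tz": 0.02,"rx": 0.0,"ry": 0.0,"rz": 0.0,"hand": -1.0}
    - {"tx": 0.0,"ty": 0.079,"tz": 0.0285,"rx": 0.0,"ry": 0.0,"rz": 0.0,"hand": -1.0}
    - {"tx": 0.0,"ty": 0.098,"tz": 0.0385,"rx": 0.0,"ry": 0.0,"rz": 0.0,"hand": -1.0}
    - {"tx": 0.0,"ty": 0.116,"tz": 0.05,"rx": 0.0,"ry": 0.0,"rz": 0.0,"hand": -1.0}
    - {"tx": 0.0,"ty": 0.133,"tz": 0.062,"rx": 0.0,"ry": 0.0,"rz": 0.0,"hand": -1.0}
    - {"tx": 0.0,"ty": 0.149,"tz": 0.076,"rx": 0.0,"ry": 0.0,"rz": 0.0,"hand": -1.0}
    - {"tx": 0.0,"ty": 0.165,"tz": 0.09,"rx": 0.0,"ry": 0.0,"rz": 0.0,"hand": -1.0}

```text
clock: 35.13
position: [0.5804, -0.2595, 0.1195]
tcp_rot: [-0.001, 0.74, -0.673, 0.001]
force: [0.2, 0.4, 0.6]
width: 0.003
finger_force: 0.5
```

```bash
python3 - <<'E'
from h import *
D=down(-84.6); print(tool()[0],robot.get_obs()['force'].round(1))
f=lambda t,r=.10:case2w(.06-r*np.cos(t)+.004*np.sin(t)+.0145,0,.0465+r*np.sin(t)+.004*np.cos(t))
plan([(f(t),D) for t in np.linspace(.66,0,10)]+[(case2w(-.026,0,.0485),D)])
E
```

```text
[ 0.58035829 -0.25953609  0.11947788] [0.2 0.4 0.6]
[ 0.575 -0.258  0.111] t [-0.0062  0.0179  0.0283] r [-0.0062 -0.002   0.0002]  
[ 0.57  -0.259  0.105] t [-0.0062  0.033   0.0475] r [-0.0062 -0.002   0.0002]  
[ 0.566 -0.259  0.099] t [-0.0063  0.0467  0.0678] r [-0.0062 -0.002   0.0002]  
[ 0.563 -0.259  0.093] t [-0.0063  0.0589  0.089 ] r [-0.0062 -0.002   0.0002]  
[ 0.56  -0.26   0.086] t [-0.0063  0.0694  0.1111] r [-0.0062 -0.002   0.0002]  
[ 0.557 -0.26   0.079] t [-0.0063  0.0783  0.1339] r [-0.0062 -0.002   0.0002]  
[ 0.555 -0.26   0.072] t [-0.0064  0.0856  0.1572] r [-0.0062 -0.002   0.0002]  
[ 0.553 -0.26   0.065] t [-0.0064  0.0911  0.1811] r [-0.0062 -0.002   0.0002]  
[ 0.552 -0.26   0.058] t [-0.0064  0.0948  0.2052] r [-0.0062 -0.002   0.0002]  
[ 0.552 -0.26   0.05 ] t [-0.0064  0.0967  0.2296] r [-0.0062 -0.002   0.0002]  
[ 0.551 -0.26   0.048] t [-0.0064  0.0984  0.2363] r [-0.0062 -0.002   0.0002]
```

Call:
carry_out:
  targets:
    - {"tx": 0.0,"ty": 0.018,"tz": 0.028,"rx": 0.0,"ry": 0.0,"rz": 0.0,"hand": -1.0}
    - {"tx": 0.0,"ty": 0.033,"tz": 0.0475,"rx": 0.0,"ry": 0.0,"rz": 0.0,"hand": -1.0}
    - {"tx": 0.0,"ty": 0.047,"tz": 0.068,"rx": 0.0,"ry": 0.0,"rz": 0.0,"hand": -1.0}
    - {"tx": 0.0,"ty": 0.059,"tz": 0.089,"rx": 0.0,"ry": 0.0,"rz": 0.0,"hand": -1.0}
    - {"tx": 0.0,"ty": 0.0695,"tz": 0.111,"rx": 0.0,"ry": 0.0,"rz": 0.0,"hand": -1.0}
    - {"tx": 0.0,"ty": 0.078,"tz": 0.134,"rx": 0.0,"ry": 0.0,"rz": 0.0,"hand": -1.0}
    - {"tx": 0.0,"ty": 0.0856,"tz": 0.157,"rx": 0.0,"ry": 0.0,"rz": 0.0,"hand": -1.0}
    - {"tx": 0.0,"ty": 0.091,"tz": 0.181,"rx": 0.0,"ry": 0.0,"rz": 0.0,"hand": -1.0}
    - {"tx": 0.0,"ty": 0.095,"tz": 0.205,"rx": 0.0,"ry": 0.0,"rz": 0.0,"hand": -1.0}
    - {"tx": 0.0,"ty": 0.097,"tz": 0.225,"rx": 0.0,"ry": 0.0,"rz": 0.0,"hand": -1.0}
    - {"tx": 0.0,"ty": 0.098,"tz": 0.236,"rx": 0.0,"ry": 0.0,"rz": 0.0,"hand": -1.0}
    - {"tx": 0.0,"ty": 0.098,"tz": 0.236,"rx": 0.0,"ry": 0.0,"rz": 0.0,"hand": -1.0}

```text
clock: 36.13
position: [0.5521, -0.2623, 0.0506]
tcp_rot: [-0.001, 0.74, -0.673, 0.002]
force: [-3.7, 3.2, 9.0]
width: 0.0
finger_force: 4.7
```

Cover pressed shut (9 N at z=0.0506, its top being at 0.0505). I'll withdraw upward and check everything.

Call:
carry_out:
  targets:
    - {"tx": 0.0,"ty": 0.0,"tz": -0.1,"rx": 0.0,"ry": 0.0,"rz": 0.0,"hand": -1.0}
    - {"tx": 0.0,"ty": 0.0,"tz": -0.3,"rx": 0.0,"ry": 0.0,"rz": 0.0,"hand": -1.0}
    - {"tx": 0.0,"ty": 0.0,"tz": -0.7,"rx": 0.0,"ry": 0.0,"rz": 0.0,"hand": -1.0}
    - {"tx": 0.0,"ty": 0.0,"tz": -0.7,"rx": 0.0,"ry": 0.0,"rz": 0.0,"hand": -1.0}
    - {"tx": 0.0,"ty": -0.0,"tz": -0.7,"rx": 0.0,"ry": 0.0,"rz": 0.0,"hand": -1.0}
    - {"tx": -0.65,"ty": 0.4,"tz": -0.7,"rx": 0.0,"ry": 0.0,"rz": 0.0,"hand": -1.0}
    - {"tx": -0.65,"ty": 0.4,"tz": -0.7,"rx": 0.0,"ry": 0.0,"rz": 0.0,"hand": -1.0}
    - {"tx": -0.65,"ty": 0.4,"tz": -0.7,"rx": 0.0,"ry": 0.0,"rz": 0.0,"hand": -1.0}
    - {"tx": -0.65,"ty": 0.4,"tz": -0.7,"rx": 0.0,"ry": 0.0,"rz": 0.0,"hand": -1.0}
    - {"tx": -0.65,"ty": 0.4,"tz": -0.7,"rx": 0.0,"ry": 0.0,"rz": 0.0,"hand": -1.0}
    - {"tx": -0.65,"ty": 0.4,"tz": -0.7,"rx": 0.0,"ry": 0.0,"rz": 0.0,"hand": -1.0}
    - {"tx": -0.65,"ty": 0.4,"tz": -0.7,"rx": 0.0,"ry": 0.0,"rz": 0.0,"hand": -1.0}

```text
clock: 37.13
position: [0.4122, -0.0769, 0.2598]
tcp_rot: [-0.003, 0.741, -0.671, 0.003]
force: [0.2, -0.0, -0.2]
width: 0.002
finger_force: 0.0
```

```bash
python3 - <<'E'
from h import *
o=robot.get_obs(); print(o['clock'],tool()[0],o['force'].round(1))
a=cap('top','t13.png'); b=cap('scene','s13.png')
a0=cv2.imread('pics/top0.png'); b0=cv2.imread('pics/scene0.png')
def blob(c,box,z,th=45):
    x,y,w,h=box; g=cv2.cvtColor(c['pixels'],cv2.COLOR_BGR2GRAY)[y:y+h,x:x+w]; n,l,s,ce=cv2.connectedComponentsWithStats(np.uint8(g<th))
    if n<2: return None
    k=1+np.argmax(s[1:,4]); return s[k].tolist(),(ce[k]+[x,y]).round(1),onz(c,[ce[k]+[x,y]],z).round(4)
print('L',blob(b,(372,140,30,30),.175),blob(a,(145,185,25,25),.18)); print('R',blob(b,(308,175,30,30),.175),blob(a,(225,190,25,25),.18))
print('handle',blob(b,(165,215,45,40),.012,50),blob(a,(335,245,50,30),.017,50))
def match(n,i0,i1,u,v,w,h):
    r=cv2.matchTemplate(i1[v-10:v+h+10,u-10:u+w+10],i0[v:v+h,u:u+w],cv2.TM_CCOEFF_NORMED); _,m,_,l=cv2.minMaxLoc(r); print(n,round(m,3),np.array(l)-10)
match('case/scene',b0,b['pixels'],165,235,105,85); match('case/top',a0,a['pixels'],314,170,92,58)
match('tray',b0,b['pixels'],160,205,85,50)
match('footL',b0,b['pixels'],365,172,28,22); match('footR',b0,b['pixels'],305,198,35,25)
match('jar',b0,b['pixels'],322,262,34,36);match('small',b0,b['pixels'],265,236,24,26);match('tall',b0,b['pixels'],262,295,40,42);match('low',b0,b['pixels'],118,270,40,38)
match('knob',b0,b['pixels'],322,134,30,30)
g=cv2.cvtColor(b['pixels'],cv2.COLOR_BGR2GRAY)[132:164,322:354]; m=np.argwhere(g<60)[:,::-1]+[322,132]
print('knob dark extent',m.min(0),m.max(0)); g0=cv2.cvtColor(b0,cv2.COLOR_BGR2GRAY)[132:164,322:354]; m=np.argwhere(g0<60)[:,::-1]+[322,132]; print('before',m.min(0),m.max(0))
for t in(0,.65,1.3):
    d=-.0173-t; print(t,proj(b,[(.418+s*.023*np.cos(d),.293+s*.023*np.sin(d),.094) for s in(-1,1)]).round(1).tolist())
E
```

```text
37.1333 [ 0.41216791 -0.07691812  0.25981949] [ 0.2 -0.  -0.2]
L ([10, 10, 10, 11, 78], array([386.6, 155.1]), array([[0.5799, 0.336 , 0.175 ]])) ([4, 0, 17, 18, 170], array([155.8, 193.4]), array([[0.5845, 0.3344, 0.18  ]]))
R ([10, 5, 12, 13, 110], array([323.2, 186.5]), array([[0.5617, 0.1099, 0.175 ]])) ([0, 4, 16, 13, 145], array([233.7, 200.3]), array([[0.56  , 0.1157, 0.18  ]]))
handle ([7, 13, 31, 19, 83], array([188.9, 236.8]), array([[ 0.3949, -0.2538,  0.012 ]])) ([10, 12, 32, 5, 154], array([360.7, 259.1]), array([[ 0.3918, -0.2585,  0.017 ]]))
case/scene 0.99 [0 0]
case/top 0.723 [0 0]
tray 0.988 [0 0]
footL 0.93 [0 0]
footR 0.666 [0 0]
jar 0.857 [0 0]
small 0.83 [0 0]
tall 0.991 [0 0]
low 0.989 [0 0]
knob 0.866 [0 0]
knob dark extent [329 141] [345 158]
before [329 142] [345 161]
0 [[332.9, 140.2], [341.8, 149.2]]
0.65 [[337.1, 139.3], [337.5, 150.1]]
1.3 [[341.4, 140.6], [333.1, 148.8]]
```

Everything matches except the knob, whose angle I still need to confirm from the pixels.

```bash
python3 - <<'E'
import cv2
for f in('scene0','s13'):
    g=cv2.cvtColor(cv2.imread(f'pics/{f}.png'),cv2.COLOR_BGR2GRAY); print(f)
    for v in range(136,152): print(v,' '.join('%3d'%x for x in g[v,326:350]))
for f in('top0','t13'):
    g=cv2.cvtColor(cv2.imread(f'pics/{f}.png'),cv2.COLOR_BGR2GRAY); print(f)
    for v in range(242,266,1): print(v,' '.join('%3d'%x for x in g[v,166:192]))
E
```

```text
scene0
136  98  97  97  95  98  99  97 135 150 150 146 143 146 146 145 145 143 143 125 138 143 141 143 142
137 101  96  91 102 101 134 148 143 151 147 142 143 147 142 141 144 128 133 142 144 138 139 139 141
138  98  94 102 135 151 148 146 147 144 143 145 145 142 146 131 125 144 142 145 142 142 137 139 139
139 106 131 152 147 143 143 151 140 140 148 146 145 129 131 144 143 142 140 143 145 143 142 141 140
140 149 145 145 144 148 144 148 107  70 110 145 141 140 140 142 143 141 141 139 141 146 139 136 141
141 147 146 146 143 149 146 108  75  82  64 113 144 148 142 143 142 141 143 137 144 141 143 135 140
142 143 143 141 143 149 109  49  32  67  91  63 115 144 146 144 144 141 140 140 141 144 141 142 137
143 143 146 146 147 151 113  30  38  29  71  82  59 118 148 148 143 144 142 140 140 140 140 143 141
144 145 142 142 141 139 105  34  36  41  35  43  45  36 112 145 149 146 144 142 142 139 141 145 140
145 143 138 132 132 112  81  32  38  41  33  41  34  30  37  98 137 142 146 144 140 142 141 139 142
146 137 142 123  85  65  45  32  29  34  41  34  35  42  35  32  69 107 137 144 148 139 138 1
[... 6603 characters left out ...]
  25  15  22  22  16  17  45  71  73  77  86 111 131
260 133 125  95  72  70  72  67  20  17  16  26  22  26  17  16  21  22  23  39  74  76  69  73  90 130 132
261 133 129 124  73  70  72  73  67  18  15  22  22  22  22  17  20  24  51  74  76  72  72  81 113 130 133
262 130 133 128  99  71  69  75  73  66  55  24  31  22  23  37  55  71  77  75  74  76  73  93 129 130 132
263 132 133 134 126  83  71  75  73  71  72  68  71  68  68  69  69  71  74  74  74  86 110 130 122  85  74
264 133 134 132 131 128 109  69  70  70  73  73  75  72  73  76  75  74  72  71  83  98  99  77  49  26  24
265 133 134 132 131 132 127  99  75  72  74  74  74  74  74  73  75  76  76  70  33  37  35  31  20  23  18
```

The white mark has swung from straight down to nearly left, about 75°, so the knob is on. The cover is shut, both stoppers are home, the spatula is in its tray and the bystanders have not moved. Handing in.

```bash
python3 -c "
from workcell import robot
print(robot.hand_in())"
```

```text
the job is handed in; nothing more can be done
None
```

I handed in the job at 37 s of the 208 s allowed. Both flasks are stoppered, the spare is in the case, the cover is shut, the spatula is in its tray and the knob is on. The hand-in returned no verdict, so this rests on my own force and camera checks.

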